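Lock backup cartridges into the transport rack with the ratchet wrench

ROBOT

A 6-joint arm with a two-finger parallel gripper is mounted at the origin on the work surface. World frame = base frame: x ahead of the robot, y to its left, z up, the work surface at z = 0. Lengths are in m, angles in rad, forces in N, time in s.
With the tool pointing down it reaches from about 0.325 to 0.775 m from the base axis. Payload 5.5 kg.
Tool frame: the origin (TCP) lies on the mounting face of the last link; the fingertips stand 173 mm ahead of it and the grasp point (between the pads) lies 155 mm ahead of it; z points along the fingers, y is the direction in which the jaws open and shut (so a half turn about z gives the same grasp; the last joint's range is limited). The gripper opens to 85 mm and grips with 20 to 120 N. Pads are 22 mm wide; open, the fingers measure 114 mm over their backs; the gripper's body (76 mm by 85 mm) begins 54 mm behind the grasp point. The pads swing forward as they close: fully open they stand 13 mm farther back than shut.
Start: joints at [-1.376, 0.091, 1.231, -0, 1.82, -0.057], TCP at [0.149, -0.581, 0.405] pointing down, gripper open.
Joint ranges: [-2.87, 2.87], [-0.86, 2.18], [0.17, 2.46], [-1.51, 4.65], [0.06, 2.69], [-2.65, 2.65]. Speed limits (rad/s): [2.57, 2.57, 3.01, 3.14, 3.14, 3.14].

INTERFACE

Orientations are given as a unit quaternion [x, y, z, w].
In Python, from station import * gives the robot as it stands.
- The arm moves only by the tool arm_command, never from a script. Its argument "moves" is a list of rows, each a list of 3 entries, a list of its own where there are three numbers: the turn, a rotation vector about the tool's x, y, z in rad, then the shift along the tool's x, y, z in cm, then the opening, from 0 (shut) to 1 (fully open). A call has 1 to 8 rows; each row shifts and turns the commanded pose from where the row before left it, along the tool's axes as they then stand; what a row does not reach is not made up. A row lasts 1/10 s, in which the tool goes at most 50 mm and 8.59 degrees, less where a joint would pass 70% of its speed; a pose out of reach is approached as far as the arm can. A call is refused whole if a number of a shift passes 5 or a number of a turn 0.15, either way. A call with a gripper value outside its range is refused whole. The fingers move at their own pace and stop on an object; "squeeze" is the grip in N (left out, the last holds). Time passes only in rows, so rows that do not move let the fingers close. It gives the time, the measured TCP pose, the force and the opening at its end, in the units of the state.
- observe(): the state, without advancing time (a new reading comes with each control period).
- capture(name): name is "scene" or "side" or "wrist"; returns a dict with "image" (420x560x3 uint8, red, green, blue), "z_map" (420x560 float32, m along the optical axis (not along the pixel's ray), 0 where there is no reading), "fx", "fy", "cx", "cy" (pixels), "k1" (the pictures are not rectified: a ray, as slopes to the right and down, at radius r is drawn at 1 + k1 r^2 times it, then the intrinsics apply), "origin" and "orientation" of the camera in the world; the wrist camera has in their place "mount" (4x4, takes a point from camera to tool coordinates, whose origin is the TCP and whose axes are the flange's). Camera axes: x right, y down, z forward; pixel columns grow to the right and rows downward; lengths in m; the calibration is good to about 2 mm. A picture is of the moment at which its call begins: read the wrist's pose just before it.
- finish_job(): hands the job in, once; it reports no verdict.
Trained networks look in a picture, given as the dict that the camera call returned (one of the last four; its "shot" number tells which), for a name from the list of things; names that differ only in an ending like _2 or _b are one class to them, and where a whole thing is asked for, a point or a joint stands for the part that bears it (a point fixed in the world has none). Each returns a list of dicts, best first, with "score" (0 to 1); they miss things now and then, are a little off and sometimes report something else, mostly with a low value. They report only what shows in the picture. A call takes as long as a camera call. They do not tell look-alikes from the thing itself.
- outline_of(query, picture): "region" (420x560 bool, what is visible of it) and "centre" ([row, column] in pixels, amid what is visible of it).
- pinpoint(query, picture): "centre" ([row, column] in pixels: a listed point, or the origin of a listed thing).
The state is a dict: "time_s": time; "joint_positions": joint angles; "joint_velocities": joint speeds; "joint_efforts": joint torques, N m; "tcp_pos": TCP position; "tcp_rot": TCP orientation; "force": force on the tool from outside, world axes, zero at the start; "ft_torque": the same for the moment, N m; "opening": finger opening in m.
Only numpy, scipy, OpenCV 4.12 (cv2) and the standard library are available. Lean on these libraries where they do the work, as an engineer would, in place of code of your own. Each camera call takes 0.05 s, during which the arm holds its last target. There are 200 camera calls.

TASK

Get the backup drive cartridges ready for transport: stand every cartridge on the desk upright in a bay of the rack (one per bay, any bay), swing the retaining bar fully closed over them, and push the headed pin from its wooden stand fully home through the fork and the bar. Then set the ratchet wrench over the toothed nut on the bar and swing it to and fro to tighten the nut clockwise until it comes to its stop, using the wrench and not the fingers on the nut, and lay the wrench back on its black rubber mat. Leave the other things on the desk where they are.

Things in the scene. Friction and masses are not known exactly. Their poses are not given: they have to be found in the camera images.
- rack: Fixed transport rack: painted grey base plate 330 x 110 x 12 mm. Origin at the underside, midway along the row of three bays; x runs along the row from the pivot post of the bar (at x = -125 mm) to the fork (at x = +130 mm), z up. A bay is 44 mm (x) by 72 mm (y) inside; thin ribs between bays rise 30 mm above the bay floor, side lips 14 mm. The fork's post (x = 146 to 162 mm) is 142 mm high.
- bay0 (a point): Centre of the floor of the bay nearest the pivot (12 mm above the desk); axes as the rack's.
- bay1 (a point): Centre of the floor of the middle bay.
- bay2 (a point): Centre of the floor of the bay nearest the fork.
- cart1: Backup drive cartridge, black plastic block with pale panels, 36 mm (its x) x 64 mm (its y) x 80 mm tall, 0.25 kg, standing on the desk. Origin at the centre of its underside, z up. In a bay its 64 mm side lies along the rack's y (either way round). Two or three cartridges are present.
- cart2: A second cartridge, the same as cart1 (any one of the three may be absent).
- cart3: A third cartridge, the same as cart1 (any one of the three may be absent).
- bar (a joint): Angle of the flat steel retaining bar (30 mm wide, underside 114, top 128 mm above the desk) about its vertical pivot: 0 = closed at its stop, over the bays, end in the fork, holes aligned; starts open (about 1.6 rad, to the rack's +y side; grows counter-clockwise from above). Light friction (about 1 N at the knob); stays where left. A rubber pad 150 x 40 mm under it passes 3 mm over seated cartridges.
- bar_knob (a point): Middle of the upright black knob (18 mm across, standing 40 mm above the bar's top, from 128 to 168 mm above the desk) by which the bar is swung; 200 mm from the pivot; the point is 156 mm up; the axes turn with the bar, x pointing from pivot to free end.
- fork_hole (a point): Centre of the hole at the top face of the fork's upper plate, 142 mm above the desk, 255 mm from the pivot. The hole (16.5 mm) goes straight down through the upper plate, the bar's end and the lower plate.
- pin: Steel headed pin: shank 14 mm across and 55 mm long (last 10 mm tapered), flange 28 mm across and 6 mm thick, above it a round grip 18 mm across and 40 mm tall. Origin at the centre of the flange's underside, z up along the grip. It starts standing in the wooden stand, flange 65 mm above the desk. 0.15 kg. Seated when the flange lies on the fork's upper plate.
- pin_stand: Fixed wooden block 56 x 56 x 65 mm with an 18 mm hole that holds the pin; origin at the centre of its underside.
- clamp_nut (a joint): Turn of the clamp nut in rad, growing clockwise seen from above (tightening). It starts at 0 to 0.7 and stops hard at 4.4 rad (tight: this locks the bar down). Friction about 0.45 N m holds it between strokes.
- nut_wheel: Toothed wheel of the clamp nut, standing on top of the middle of the bar (125 mm from the pivot): 60 mm across, 14 mm high, 12 saw teeth (30 degrees apart), with a cone 12 mm high on top that centres the wrench's ring. Origin on the nut's vertical axis at the foot of the teeth, 132 mm above the desk (the top of a 76 mm flange): the underside of the wrench's ring rests at this height.
- wrench: Ratchet ring wrench, steel head, black grip, 0.35 kg, lying right side up on the mat. Origin on the ring's axis at the underside; x along the handle, z up. Ring 85 mm outside, 66 mm inside, 14 mm thick. The grip, 22 mm wide and 26 mm tall, runs from x = 85 to 200 mm. A spring pawl in the ring drives the toothed wheel clockwise seen from above and slips over the teeth counter-clockwise.
- wrench_mid (a point): Point at the wrench's underside, x = 80 mm, mid-length. How the ratchet acts: one tooth per 30 degrees, so a return swing must exceed 30 degrees to catch a new tooth, and up to 30 degrees are idle before it drives; the pawl's light drag does not turn the nut back. It goes onto the nut at any angle.
- tool_mat: Fixed black rubber mat 260 (x) x 120 (y) x 3 mm where the wrench belongs; origin at the centre of its underside.
- stapler: Bystander: grey and black stapler, 130 x 34 x 42 mm.
- stamp: Bystander: rubber stamp with a turned wooden handle, 34 mm across, 72 mm tall, among the cartridges.
- mug: Bystander: white mug, 80 mm across, 90 mm tall.
- glue: Bystander: white glue bottle, 44 mm across, 130 mm tall.
Not all that is in view belongs to the job. What is shaped like the cart3 but blue or pink is not meant.

How it is judged:
By the outcome, as a careful person would: the job done as asked, in the order asked, and still so for the second after the job is handed in, with the robot touching nothing.
Of cart1, cart2, cart3 only 2 to 3 are there at a start; the rules pass over those that are not, and their reading is None.
At some moment in a run one of cart1, cart2, cart3, wrench may be knocked a few centimetres aside while the robot is not near it.
It also fails if it takes over 210 s, if anything falls off the work surface, if the arm or the gripper's body presses on something with over 40 N, if the wrist force passes 120 N, or if a joint passes its speed limit or range.

## Working session

There is one attempt and no reset: what is moved stays moved. The work goes in short steps, Python scripts to look and compute and a tool call to move; the robot and the scene stay as the last step left them, time stands still between calls to the robot, and variables do not carry over. Pictures are saved under pics/ and viewed, about 12 in all and at most 16, crops included, and the job is handed in when it is done.

Besides the shell and the picture viewer there is one more tool, called after ">>>" as name([rows], argument=value, ...), one row to a line, values as JSON. arm_command: Moves the arm, as the interface text tells. Its arguments: {"type":"object","properties":{"moves":{"type":"array","items":{"type":"array"}},"squeeze":{"type":"number"}},"required":["moves"]}

```bash
ls; mkdir -p pics; cat > h.py <<'E'
from station import *
import numpy as np, cv2
from scipy.spatial.transform import Rotation as R
def cam(name):
    s=observe(); p=capture(name)
    if 'mount' in p:
        T=np.eye(4);T[:3,:3]=R.from_quat(s['tcp_rot']).as_matrix();T[:3,3]=s['tcp_pos'];M=T@np.array(p['mount'])
        p['O'],p['Rm']=M[:3,3],M[:3,:3]
    else: p['O'],p['Rm']=np.array(p['origin']),R.from_quat(p['orientation']).as_matrix()
    return p
def save(p,n): cv2.imwrite(f'pics/{n}.png',p['image'][:,:,::-1])
def rays(p,rc):
    rc=np.atleast_2d(rc).astype(float)
    d=np.stack([(rc[:,1]-p['cx'])/p['fx'],(rc[:,0]-p['cy'])/p['fy']],1);u=d.copy()
    for _ in range(8): u=d/(1+p['k1']*(u**2).sum(1,keepdims=True))
    return np.c_[u,np.ones(len(u))]
def atz(p,rc,z):
    w=rays(p,rc)@p['Rm'].T; return p['O']+w*((z-p['O'][2])/w[:,2:])
def cloud(p,reg):
    rc=np.argwhere(reg&(p['z_map']>0)); z=p['z_map'][rc[:,0],rc[:,1]]
    return (rays(p,rc)*z[:,None])@p['Rm'].T+p['O']
def proj(p,X):
    c=(np.atleast_2d(X)-p['O'])@p['Rm'];u=c[:,:2]/c[:,2:];u=u*(1+p['k1']*(u**2).sum(1,keepdims=True))
    return np.c_[u[:,1]*p['fy']+p['cy'],u[:,0]*p['fx']+p['cx']]
E
python3 - <<'E'
from h import *
for n in ['scene','side']:
    p=cam(n);save(p,n+'0');print(n,p['O'],p['Rm'][:,2])
    for q in ['rack','bay0','bay1','bay2','cart1','bar_knob','fork_hole','pin','pin_stand','nut_wheel','wrench','wrench_mid','tool_mat','stapler','stamp','mug','glue']:
        r=pinpoint(q,p); print(q,[(round(d['score'],2),np.round(d['centre']).tolist()) for d in r[:5]])
print(observe())
E
```

```text
pics
scene [1.04081318 0.44122162 0.87836458] [-0.49275395 -0.42856611 -0.75731409]
rack [(0.84, [247.0, 278.0])]
bay0 [(0.95, [245.0, 278.0]), (0.77, [254.0, 264.0]), (0.75, [235.0, 290.0])]
bay1 [(0.95, [245.0, 278.0]), (0.77, [254.0, 264.0]), (0.75, [235.0, 290.0])]
bay2 [(0.95, [245.0, 278.0]), (0.77, [254.0, 264.0]), (0.75, [235.0, 290.0])]
cart1 [(0.86, [152.0, 247.0]), (0.62, [164.0, 221.0]), (0.58, [187.0, 208.0]), (0.56, [188.0, 253.0]), (0.55, [167.0, 265.0])]
bar_knob [(0.84, [216.0, 381.0])]
fork_hole [(0.85, [246.0, 241.0]), (0.16, [298.0, 396.0])]
pin [(0.55, [246.0, 278.0]), (0.45, [216.0, 192.0]), (0.45, [166.0, 220.0]), (0.24, [304.0, 432.0])]
pin_stand [(0.61, [227.0, 196.0]), (0.55, [246.0, 279.0])]
nut_wheel [(0.66, [213.0, 350.0])]
wrench [(0.61, [304.0, 429.0]), (0.4, [229.0, 196.0])]
wrench_mid [(0.78, [297.0, 399.0])]
tool_mat [(0.6, [306.0, 400.0])]
stapler [(0.81, [143.0, 214.0])]
stamp [(0.58, [177.0, 175.0]), (0.47, [246.0, 240.0]), (0.18, [234.0, 288.0])]
mug [(0.69, [333.0, 299.0]), (0.36, [217.0, 381.0])]
glue [(0.7, [201.0, 154.0]), (0.45, [250.0, 276.
[... 1104 characters left out ...]
.0])]
{'time_s': 1.8, 'joint_positions': array([-1.37570311e+00,  9.11078366e-02,  1.23067229e+00,  4.78943563e-05,
        1.81977200e+00, -5.67100613e-02]), 'joint_velocities': array([ 0.0009503 ,  0.00019562,  0.00033588, -0.00039042, -0.00054093,
        0.00196537]), 'joint_efforts': array([-3.07425425e-04, -4.58453393e+01, -4.18083930e+01, -2.31103286e-04,
        7.76941743e-04,  7.41544426e-06]), 'tcp_pos': array([ 0.14949537, -0.58110384,  0.40468618]), 'tcp_rot': array([9.92084111e-01, 1.25575139e-01, 2.45542048e-05, 1.86124371e-05]), 'force': array([ 0.23997004, -0.44210455, -0.11262745]), 'ft_torque': array([-0.01607498,  0.05925909,  0.01284375]), 'opening': 0.08526379921939448}
```

View both.

```bash
python3 -c "
import cv2
a=cv2.imread('pics/scene0.png')[110:400,110:500];b=cv2.imread('pics/side0.png')[110:420,160:440]
cv2.imwrite('pics/a.png',cv2.resize(a,None,fx=2,fy=2));cv2.imwrite('pics/b.png',cv2.resize(b,None,fx=1.9,fy=1.9))"
```

```text
(no output)
```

View pics/a.png

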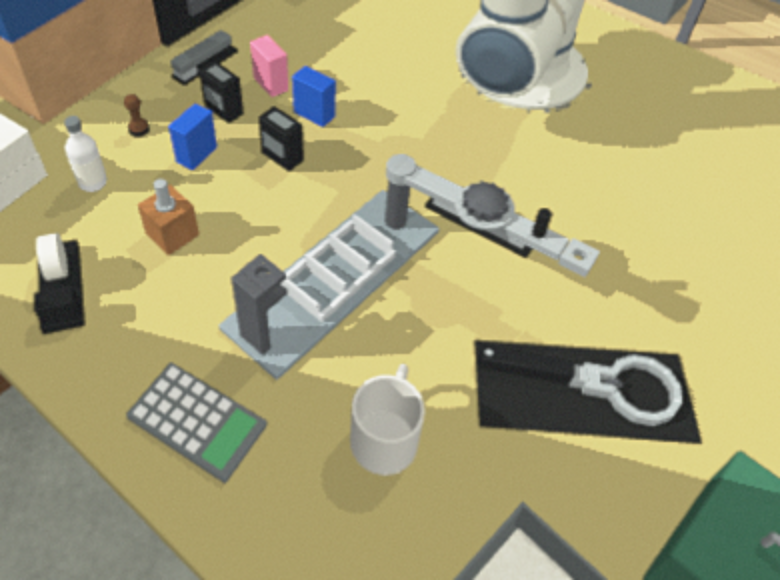

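View pics/b.png

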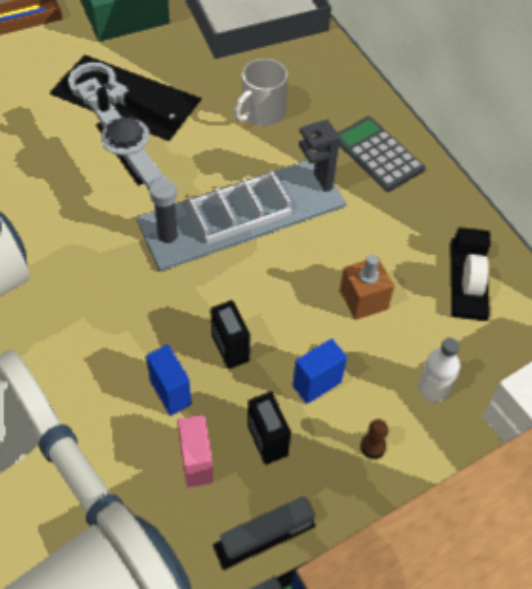

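```bash
python3 - <<'E'
from h import *
p=cam('scene');q=cam('side')
ar=lambda n,p,rc,z: print(n,np.round(atz(p,rc,z),4).tolist())
for n,z,k in [('bay0',.012,3),('fork_hole',.142,1),('bar_knob',.156,1),('nut_wheel',.132,1),('pin',.065,2),('pin_stand',0,2),('wrench',.003,2),('wrench_mid',.003,2),('tool_mat',0,1),('mug',0,1),('glue',0,1),('stamp',0,1),('stapler',0,1)]:
  for c,nm in((p,'sc'),(q,'si')):
    r=pinpoint(n,c)[:k]
    if r: print(n,nm,[round(d['score'],2) for d in r]); ar('',c,[d['centre'] for d in r],z)
# black carts by outline
for c,nm in((p,'sc'),(q,'si')):
    for d in outline_of('cart1',c):
        m=d['region'];col=c['image'][m].mean(0)
        X=cloud(c,m); t=X[X[:,2]>.072]
        if len(t)<10: print(nm,d['score'],d['centre'],'few');continue
        rect=cv2.minAreaRect((t[:,:2]*1000).astype(np.float32)); print(nm,round(d['score'],2),np.round(d['centre']),col.round(),np.round(rect[0],1),np.round(rect[1]),round(rect[2]),len(t))
E
```

```text
bay0 sc [0.78, 0.64, 0.56]
 [[0.6173, 0.0313, 0.012], [0.5179, 0.0453, 0.012], [0.5658, 0.0537, 0.012]]
bay0 si [0.91, 0.9, 0.78]
 [[0.5797, 0.0595, 0.012], [0.6039, 0.0368, 0.012], [0.5058, 0.0427, 0.012]]
fork_hole sc [0.8]
 [[0.6881, 0.0305, 0.142]]
fork_hole si [0.94]
 [[0.6843, 0.0317, 0.142]]
bar_knob sc [0.84]
 [[0.4092, 0.2419, 0.156]]
bar_knob si [0.79]
 [[0.4102, 0.2506, 0.156]]
nut_wheel sc [0.92]
 [[0.4216, 0.1679, 0.132]]
nut_wheel si [0.59]
 [[0.4258, 0.1724, 0.132]]
pin sc [0.71]
 [[0.6659, -0.1861, 0.065]]
pin si [0.65]
 [[0.6605, -0.1912, 0.065]]
pin_stand sc [0.76]
 [[0.6649, -0.1798, 0.0]]
pin_stand si [0.59]
 [[0.6611, -0.1841, 0.0]]
wrench sc [0.95]
 [[0.4472, 0.4424, 0.003]]
wrench si [0.7]
 [[0.4488, 0.4482, 0.003]]
wrench_mid sc [0.9]
 [[0.4828, 0.3687, 0.003]]
wrench_mid si [0.85]
 [[0.4868, 0.3928, 0.003]]
tool_mat sc [0.96]
 [[0.4962, 0.3874, 0.0]]
tool_mat si [0.85]
 [[0.4809, 0.3791, 0.0]]
mug sc [0.72]
 [[0.7156, 0.24, 0.0]]
mug si [0.61]
 [[0.7018, 0.2298, 0.0]]
glue sc [0.89]
 [[0.6709, -0.3612, 0.0]]
glue si [0.45]
 [[0.492, 0.3826, 0.0]]
stamp sc [0.44]
 [[0.559, -0.396, 0.0]]
stamp si [0.76]
 [[0.5532, -0.3999, 0.0]]
stapler sc [0.79]
 [[0.3631, -0.4238, 0.0]]
stapler si [0.83]
 [[0.3646, -0.4319, 0.0]]
sc 0.94 [155. 222.] [56. 58. 56.] [ 427.2 -320.6] [64. 38.] 87 172
sc 0.89 [143. 243.] [206. 129. 151.] [ 328.1 -306.1] [66. 38.] 74 156
sc 0.82 [174. 208.] [ 53.  92. 172.] [ 529.4 -277.5] [65. 37.] 9 195
sc 0.76 [177. 250.] [64. 66. 63.] [ 442.9 -171.5] [65. 37.] 88 203
sc 0.62 [158. 270.] [ 52.  93. 179.] [ 337.3 -200.2] [37. 65.] 3 173
si 0.84 [345. 263.] [194. 108. 133.] [ 325.7 -310.9] [63. 36.] 75 388
si 0.78 [304. 330.] [ 30.  67. 160.] [ 526.7 -280.4] [64. 38.] 6 333
si 0.73 [310. 248.] [ 32.  65. 149.] [ 333.6 -202.2] [37. 65.] 5 325
si 0.62 [287. 285.] [37. 39. 38.] [ 440.  -176.2] [63. 35.] 88 279
si 0.61 [334. 302.] [38. 39. 37.] [ 425.6 -323. ] [65. 36.] 86 373
```

>>> arm_command([
  [[0,0,0.126],[0,0,0],1],
  [[0,0,0.126],[0,0,0],1],
  [[0,0,0],[3.2,-3.7,0],1],
  [[0,0,0],[3.2,-3.7,0],1],
  [[0,0,0],[3.2,-3.7,0],1],
  [[0,0,0],[3.2,-3.7,0],1],
  [[0,0,0],[3.2,-3.7,0],1],
  [[0,0,0],[3.2,-3.7,0],1],
])

```text
time_s: 4.1
tcp_pos: [0.3423, -0.3574, 0.4049]
tcp_rot: [1.0, -0.0, 0.0, 0.0]
force: [1.2, -0.5, 0.1]
opening: 0.0855
```

>>> arm_command([
  [[0,0,0],[3.2,-3.7,0],1],
  [[0,0,0],[3.2,-3.7,0],1],
  [[0,0,0],[3.2,-3.7,0],1],
  [[0,0,0],[0,0,0],1],
  [[0,0,0],[0,0,0],1],
])

```text
time_s: 4.6
tcp_pos: [0.438, -0.2473, 0.4047]
tcp_rot: [1.0, 0.001, -0.0, 0.0]
force: [0.2, -0.1, -0.7]
opening: 0.0858
```

```bash
cat >> h.py <<'E'
def carts(p):
    out=[]
    for d in outline_of('cart1',p):
        m=d['region'];col=p['image'][m].mean(0);X=cloud(p,m);t=X[(X[:,2]>.074)&(X[:,2]<.09)]
        if len(t)<10 or col.max()-col.min()>25: continue
        c,s,a=cv2.minAreaRect((t[:,:2]*1000).astype(np.float32))
        if s[0]<s[1]: a+=90
        a=(a+90)%180-90
        out.append((np.round(c,1).tolist(),np.round(s,1).tolist(),round(a,1),round(d['score'],2)))
    return out
E
python3 - <<'E'
from h import *
p=cam('wrist');save(p,'w1');print(np.round(p['mount'],3),p['fx'],p['cx'],p['cy'])
for c in carts(p): print(c)
E
```

```text
[[-0.    -0.949 -0.315  0.081]
 [ 1.    -0.     0.    -0.001]
 [-0.    -0.315  0.949  0.031]
 [ 0.     0.     0.     1.   ]] 353.6482922609948 278.7977478374947 211.0840408862575
([426.6, -322.4], [64.2, 36.6], 86.6, 0.93)
([441.8, -173.5], [64.0, 36.6], 87.9, 0.66)
```

View pics/w1.png

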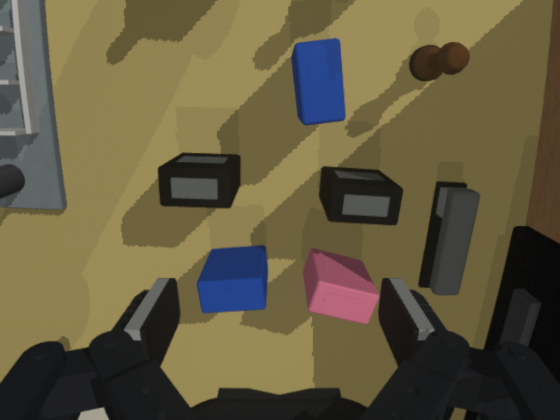

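>>> arm_command([
  [[0,0,0],[1,-4.6,-0.7],1],
  [[0,0,0],[1,-4.6,-0.7],1],
  [[0,0,0],[1,-4.6,-0.7],1],
  [[0,0,0],[1,-4.6,-0.7],1],
  [[0,0,0],[1,-4.6,-0.7],1],
  [[0,0,0],[1,-4.6,-0.7],1],
  [[0,0,0],[0,0,0],1],
  [[0,0,0],[0,0,0],1],
])

```text
time_s: 5.5
tcp_pos: [0.4976, 0.0272, 0.4467]
tcp_rot: [1.0, -0.0, 0.0, 0.0]
force: [-1.1, 0.4, 0.1]
opening: 0.0854
```

```bash
python3 - <<'E'
from h import *
p=cam('wrist');save(p,'w2');print(observe()['tcp_pos'])
for n,z,k in [('bay0',.012,3),('fork_hole',.142,1),('bar_knob',.156,1),('nut_wheel',.132,1)]:
    r=pinpoint(n,p)[:k]
    if r: print(n,[(round(d['score'],2),np.round(d['centre']).tolist()) for d in r],np.round(atz(p,[d['centre'] for d in r],z),4).tolist())
X=cloud(p,np.ones((420,560),bool))
b=X[(X[:,2]>.006)&(X[:,2]<.018)&(X[:,0]>.4)&(X[:,0]<.8)&(abs(X[:,1]-.04)<.09)]
print('base',len(b),np.median(b[:,2]),cv2.minAreaRect((b[:,:2]*1000).astype(np.float32)))
print('desk z',np.median(X[abs(X[:,2])<.006][:,2]))
f=X[(X[:,2]>.136)&(X[:,2]<.15)&(X[:,0]>.6)];print('fork top',len(f),f[:,2].mean(),cv2.minAreaRect((f[:,:2]*1000).astype(np.float32)))
E
```

```text
[0.49759446 0.02640125 0.44651612]
bay0 [(0.82, [154.0, 263.0]), (0.58, [66.0, 266.0]), (0.57, [108.0, 266.0])] [[0.5129, 0.0459, 0.012], [0.6084, 0.0411, 0.012], [0.564, 0.0419, 0.012]]
bar_knob [(0.67, [291.0, 31.0])] [[0.4184, 0.2467, 0.156]]
nut_wheel [(0.65, [272.0, 120.0])] [[0.4255, 0.1734, 0.132]]
base 19126 0.012039824307486013 ((539.0955810546875, 43.737770080566406), (110.64034271240234, 276.17071533203125), 87.32205200195312)
desk z 5.467028399258611e-05
fork top 0 nan ((0.0, 0.0), (0.0, 0.0), 0.0)<stdin>:10: RuntimeWarning: Mean of empty slice.
  ret = ret.dtype.type(ret / rcount)
```

View pics/w2.png

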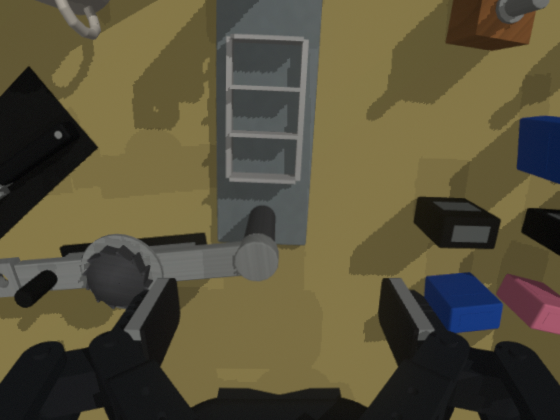

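```bash
python3 - <<'E'
from h import *
p=cam('wrist');q=cam('scene');r=cam('side')
a=-.047;u=np.array([np.cos(a),np.sin(a)]);v=np.array([-u[1],u[0]])
for c,n in((p,'w'),(q,'sc'),(r,'si')):
    X=cloud(c,np.ones((420,560),bool));X=X[(X[:,0]>.35)&(X[:,0]<.8)&(abs(X[:,1]-.04)<.09)]
    b=X[abs(X[:,2]-.012)<.003];s,t=b[:,:2]@u,b[:,:2]@v
    print(n,'base s',np.percentile(s,[0,.5,99.5,100]).round(4),'t',np.percentile(t,[.5,99.5]).round(4),'z',np.median(b[:,2]))
    # yaw from side edges
    for sg in(1,-1):
        E=[]
        for k in np.arange(s.min()+.01,s.max()-.02,.01):
            m=(s>k)&(s<k+.01)
            if m.sum()>8: E.append((k+.005,(sg*t[m]).max()*sg))
        E=np.array(E); print('  edge slope',np.polyfit(E[:,0],E[:,1],1).round(4),len(E))
    b=X[abs(X[:,2]-.040)<.004];s,t=b[:,:2]@u,b[:,:2]@v
    h,e=np.histogram(s,np.arange(.47,.70,.003));print('  ribs',[(round(x,3),int(k)) for x,k in zip(e,h) if k>3],'t',np.percentile(t,[2,98]).round(4))
    f=X[(abs(X[:,2]-.142)<.003)&(X[:,0]>.6)]
    if len(f)>5: s,t=f[:,:2]@u,f[:,:2]@v;print('  fork s',s.min(),s.max(),'t',t.min(),t.max(),len(f))
    f=X[(abs(X[:,2]-.142)<.03)&(X[:,0]<.5)&(abs(X[:,1]-.05)<.03)]
    if len(f)>5: s,t=f[:,:2]@u,f[:,:2]@v;print('  pivot s',s.min(),s.max(),'t',t.min(),t.max(),len(f),np.percentile(f[:,2],[50,95]))
E
```

```text
w base s [0.3985 0.4018 0.6709 0.6734] t [0.0144 0.1233] z 0.012061772528801196
  edge slope [0.0008 0.1229] 25
  edge slope [0.0007 0.0137] 25
  ribs [(np.float64(0.482), 41), (np.float64(0.485), 181), (np.float64(0.488), 105), (np.float64(0.53), 27), (np.float64(0.533), 193), (np.float64(0.536), 86), (np.float64(0.578), 38), (np.float64(0.581), 216), (np.float64(0.584), 51), (np.float64(0.626), 68), (np.float64(0.629), 253), (np.float64(0.632), 62)] t [0.0342 0.1035]
  pivot s 0.4144917503489312 0.45373721172275033 t 0.048928709005041766 0.10090219540750255 2169 [0.13123866 0.13279762]
sc base s [0.3983 0.4024 0.7941 0.7981] t [0.0151 0.1565] z 0.012421294578744635
  edge slope [0.0021 0.1231] 32
  edge slope [ 0.1133 -0.0386] 32
  ribs [(np.float64(0.482), 6), (np.float64(0.485), 22), (np.float64(0.488), 27), (np.float64(0.53), 5), (np.float64(0.533), 26), (np.float64(0.536), 24), (np.float64(0.578), 4), (np.float64(0.581), 30), (np.float64(0.584), 23), (np.float64(0.626), 4), (np.float64(0.629), 24), (np.float64(0.632), 24)] t [0.0347 0.1048]
  fork s 0.6718879289594721 0.7213961669485752 t 0.04697940319839338 0.09300697372519362 310
  pivot s 0.41455900328515977 0.45496397751949713 t 0.04910504461077462 0.1004077885260475 233 [0.13042058 0.13423014]
si base s [0.397  0.3981 0.7944 0.7995] t [0.0113 0.1394] z 0.012139155753228326
  edge slope [0.0304 0.0974] 33
  edge slope [ 0.0581 -0.0183] 33
  ribs [(np.float64(0.482), 16), (np.float64(0.485), 16), (np.float64(0.53), 15), (np.float64(0.533), 10), (np.float64(0.578), 16), (np.float64(0.581), 15), (np.float64(0.626), 21), (np.float64(0.629), 12)] t [0.0324 0.1025]
  fork s 0.6689933231926488 0.7196071018168322 t 0.04486945334240132 0.09325871009635368 147
  pivot s 0.41263708037997143 0.45190325635846196 t 0.04612228970915305 0.10009146301287876 216 [0.13009995 0.13422305]
```

>>> arm_command([
  [[0,0,0.04],[0,0,0],1],
  [[0,0,0],[-0.8,3.37,2.43],1],
  [[0,0,0],[-0.8,3.37,2.43],1],
  [[0,0,0],[-0.8,3.37,2.43],1],
  [[0,0,0],[-0.8,3.37,2.43],1],
  [[0,0,0],[-0.8,3.37,2.43],1],
  [[0,0,0],[-0.8,3.37,2.43],1],
  [[0,0,0],[0,0,0],1],
])

```text
time_s: 6.7
tcp_pos: [0.4396, -0.1752, 0.2967]
tcp_rot: [1.0, -0.023, -0.003, -0.001]
force: [-0.5, 0.5, -0.1]
opening: 0.0856
```

```bash
cat >> h.py <<'E'
def plan(x,y,z):
    s=observe();Rm=R.from_quat(s['tcp_rot']).as_matrix()
    print('t',s['time_s'],'tcp',np.round(s['tcp_pos'],4),'yaw',round(np.arctan2(Rm[1,0],Rm[0,0]),4),'tilt',np.round(Rm[2,:2],4),'-> cm',np.round(100*Rm.T@(np.array([x,y,z])-s['tcp_pos']),2))
E
python3 - <<'E'
from h import *
p=cam('wrist')
for c in carts(p): print(c)
plan(.4418,-.1735,.205)
E
```

```text
([442.5, -173.5], [64.3, 35.7], 87.7, 0.83)
([427.7, -320.4], [61.2, 36.1], 86.7, 0.72)
t 6.8 tcp [ 0.4411 -0.1729  0.3004] yaw -0.0426 tilt [-0.0011 -0.001 ] -> cm [0.08 0.06 9.54]
```

>>> arm_command([
  [[0,0,0],[0.08,0.06,3.2],1],
  [[0,0,0],[0,0,3.2],1],
  [[0,0,0],[0,0,3.1],1],
  [[0,0,0],[0,0,0],1],
  [[0,0,0],[0,0,0],0.5],
  [[0,0,0],[0,0,0],0.5],
  [[0,0,0],[0,0,0],0.5],
  [[0,0,0],[0,0,0],0.5],
], squeeze=40)

```text
time_s: 7.6
tcp_pos: [0.4432, -0.1731, 0.2088]
tcp_rot: [1.0, -0.02, 0.002, 0.001]
force: [-1.0, 0.9, 6.8]
opening: 0.0636
```

>>> arm_command([
  [[0,0,0],[0,0,-0.5],0.5],
  [[0,0,0],[0,0,-3],0.5],
  [[0,0,0],[0,0,-3.5],0.5],
  [[0,0,0],[0,0,-3],0.5],
  [[0,0,0],[0,0,0],0.5],
])

```text
time_s: 8.1
tcp_pos: [0.4429, -0.1732, 0.311]
tcp_rot: [1.0, -0.02, 0.004, 0.002]
force: [-0.0, 0.7, -2.7]
opening: 0.0634
```

```bash
python3 - <<'E'
from h import *
s=observe();print(s['opening'],s['force'])
plan(.6095,.0402,.305)
E
```

```text
0.06335695770650411 [-0.00501858  0.66200766 -2.69062811]
t 8.1 tcp [ 0.4429 -0.1732  0.311 ] yaw -0.0403 tilt [0.0075 0.0033] -> cm [ 15.78 -22.     0.65]
```

>>> arm_command([
  [[0,0,0],[2.63,-3.67,0],0.5],
  [[0,0,0],[2.63,-3.67,0],0.5],
  [[0,0,0],[2.63,-3.67,0],0.5],
  [[0,0,0],[2.63,-3.67,0],0.5],
  [[0,0,0],[2.63,-3.67,0],0.5],
  [[0,0,0.005],[2.63,-3.67,0],0.5],
  [[0,0,0],[0,0,0],0.5],
  [[0,0,0],[0,0,0],0.5],
])

```text
time_s: 8.9
tcp_pos: [0.6089, 0.0417, 0.3028]
tcp_rot: [1.0, -0.022, -0.002, 0.0]
force: [0.4, -0.6, -3.4]
opening: 0.0637
```

```bash
python3 - <<'E'
from h import *
plan(.6095,.0402,.219)
p=cam('wrist');save(p,'w3')
u=np.array([np.cos(-.046),np.sin(-.046)])
X=cloud(p,np.ones((420,560),bool))
t=X[(X[:,2]>.16)&(X[:,2]<.20)&(abs(X[:,0]-.61)<.05)&(abs(X[:,1]-.04)<.037)]
print(len(t),np.percentile(t,[1,99],axis=0))
E
```

```text
t 8.9 tcp [0.6089 0.0417 0.3028] yaw -0.0433 tilt [-0.0048  0.0007] -> cm [0.11 0.15 8.38]
21601 [[0.59051305 0.00413595 0.16075068]
 [0.62599658 0.07601981 0.19887284]]
```

View pics/w3.png

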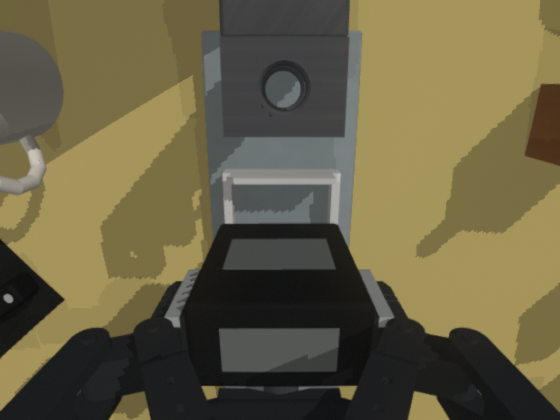

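>>> arm_command([
  [[0,0,0],[0.15,0.15,1],0.5],
  [[0,0,0],[0,0,2],0.5],
  [[0,0,0],[0,0,2],0.5],
  [[0,0,0],[0,0,1.5],0.5],
  [[0,0,0],[0,0,1.2],0.5],
  [[0,0,0],[0,0,0.6],0.5],
  [[0,0,0],[0,0,0],0.5],
])

```text
time_s: 9.65
tcp_pos: [0.6101, 0.0389, 0.2225]
tcp_rot: [1.0, -0.023, -0.0, 0.0]
force: [0.1, -0.7, -3.6]
opening: 0.0634
```

```bash
python3 - <<'E'
from h import *
plan(.6095,.0402,.219); print(observe()['force'])
E
```

```text
t 9.65 tcp [0.6101 0.0389 0.2225] yaw -0.0456 tilt [-0.0005  0.0001] -> cm [-0.07 -0.12  0.35]
[ 0.10812094 -0.6634082  -3.59233396]
```

>>> arm_command([
  [[0,0,0],[0,0,0.3],0.5],
  [[0,0,0],[0,0,0],0.5],
  [[0,0,0],[0,0,0],1],
  [[0,0,0],[0,0,0],1],
  [[0,0,0],[0,0,0],1],
  [[0,0,0],[0,0,-3],1],
  [[0,0,0],[0,0,-5],1],
  [[0,0,0],[0,0,0],1],
])

```text
time_s: 10.45
tcp_pos: [0.6114, 0.0393, 0.3091]
tcp_rot: [1.0, -0.023, 0.007, -0.0]
force: [0.9, -0.3, 2.3]
opening: 0.0856
```

```bash
python3 - <<'E'
from h import *
p=cam('wrist');
for c in carts(p): print(c)
X=cloud(p,np.ones((420,560),bool))
t=X[(X[:,2]>.07)&(X[:,2]<.11)&(abs(X[:,0]-.61)<.04)&(abs(X[:,1]-.04)<.036)]
print('top',np.median(t[t[:,2]>.088][:,2]),np.percentile(t,[1,99],axis=0))
a=-.046;u=np.array([np.cos(a),np.sin(a)]);v=np.array([-u[1],u[0]])
plan(.4277,-.3204,.30)
for d in pinpoint('fork_hole',p)[:1]: print(d['score'],d['centre'],atz(p,[d['centre'],[88,285]],.142))
E
```

```text
([609.9, 40.7], [63.2, 35.1], 87.6, 0.95)
top 0.09198632095374057 [[0.5924387  0.00911232 0.07129673]
 [0.62789205 0.07080036 0.0935526 ]]
t 10.55 tcp [0.6106 0.0392 0.3027] yaw -0.0452 tilt [ 0.005  -0.0003] -> cm [-16.65  36.75   0.17]
0.63 [104.2, 273.3] [[0.69110565 0.03844388 0.142     ]
 [0.69674117 0.03382633 0.142     ]]
```

>>> arm_command([
  [[0,0,0],[-1.85,4.08,0],1],
  [[0,0,0],[-1.85,4.08,0],1],
  [[0,0,0],[-1.85,4.08,0],1],
  [[0,0,0],[-1.85,4.08,0],1],
  [[0,0,0],[-1.85,4.08,0],1],
  [[0,0,0],[-1.85,4.08,0],1],
  [[0,0,0],[-1.85,4.08,0],1],
  [[0,0,0],[-1.85,4.08,0],1],
])

```text
time_s: 11.4
tcp_pos: [0.4463, -0.2814, 0.298]
tcp_rot: [1.0, -0.023, -0.001, -0.001]
force: [-0.0, -0.2, 0.5]
opening: 0.0853
```

>>> arm_command([
  [[0,0,0.008],[-1.85,4.08,0],1],
  [[0,0,0],[0,0,0],1],
  [[0,0,0],[0,0,0],1],
])

```text
time_s: 11.7
tcp_pos: [0.4266, -0.3206, 0.2981]
tcp_rot: [1.0, -0.028, -0.001, -0.001]
force: [-0.1, 0.0, 0.9]
opening: 0.0856
```

```bash
python3 - <<'E'
from h import *
p=cam('wrist');C=carts(p)
for c in C: print(c)
plan(C[0][0][0]/1e3,C[0][0][1]/1e3,.207)
E
```

```text
([427.6, -322.7], [64.3, 35.7], 86.1, 0.98)
t 11.8 tcp [ 0.4276 -0.3193  0.2987] yaw -0.0525 tilt [-0.0012 -0.0017] -> cm [0.03 0.35 9.17]
```

>>> arm_command([
  [[0,0,0.015],[0.03,0.3,3.1],1],
  [[0,0,0],[0,0,3.1],1],
  [[0,0,0],[0,0,2.8],1],
  [[0,0,0],[0,0,0],1],
  [[0,0,0],[0,0,0],0.5],
  [[0,0,0],[0,0,0],0.5],
  [[0,0,0],[0,0,0],0.5],
  [[0,0,0],[0,0,0],0.5],
], squeeze=40)

```text
time_s: 12.6
tcp_pos: [0.428, -0.3232, 0.2118]
tcp_rot: [0.999, -0.034, 0.001, 0.001]
force: [-0.2, 0.7, 4.0]
opening: 0.0635
```

```bash
python3 - <<'E'
from h import *
plan(.5137,.0446,.305);print(observe()['opening'])
E
```

```text
t 12.6 tcp [ 0.428  -0.3232  0.2118] yaw -0.068 tilt [0.0028 0.0014] -> cm [  6.07 -37.27  -9.35]
0.06351233234015545
```

>>> arm_command([
  [[0,0,0],[0,0,-0.5],0.5],
  [[0,0,0],[0,0,-3],0.5],
  [[0,0,0],[0,0,-3.5],0.5],
  [[0,0,-0.02],[0,0,-3],0.5],
  [[0,0,0],[0,0,0],0.5],
  [[0,0,0],[0,0,0],0.5],
])

```text
time_s: 13.2
tcp_pos: [0.4274, -0.3232, 0.31]
tcp_rot: [1.0, -0.024, 0.0, 0.0]
force: [0.1, 0.3, -3.2]
opening: 0.0637
```

```bash
python3 - <<'E'
from h import *
plan(.5137,.0446,.305);print(observe()['opening'],observe()['force'])
E
```

```text
t 13.2 tcp [ 0.4274 -0.3232  0.31  ] yaw -0.0487 tilt [0.0005 0.0006] -> cm [  6.83 -37.16   0.48]
0.0637201278504542 [ 0.12764135  0.28063269 -3.23900803]
```

>>> arm_command([
  [[0,0,0],[0.85,-4.64,0],0.5],
  [[0,0,0],[0.85,-4.64,0],0.5],
  [[0,0,0],[0.85,-4.64,0],0.5],
  [[0,0,0],[0.85,-4.64,0],0.5],
  [[0,0,0],[0.85,-4.64,0],0.5],
  [[0,0,0],[0.85,-4.64,0],0.5],
  [[0,0,0],[0.85,-4.64,0],0.5],
  [[0,0,0],[0.85,-4.64,0],0.5],
])

```text
time_s: 14.0
tcp_pos: [0.5129, 0.0463, 0.3071]
tcp_rot: [1.0, -0.024, -0.002, 0.0]
force: [1.5, -1.4, -2.0]
opening: 0.0636
```

>>> arm_command([
  [[0,0,0],[0,0,0],0.5],
  [[0,0,0],[0,0,0],0.5],
])

```text
time_s: 14.2
tcp_pos: [0.5129, 0.0453, 0.3072]
tcp_rot: [1.0, -0.023, -0.002, 0.0]
force: [-0.2, -0.7, -1.8]
opening: 0.0638
```

```bash
python3 - <<'E'
from h import *
plan(.5137,.0446,.2235)
p=cam('wrist')
X=cloud(p,np.ones((420,560),bool))
t=X[(X[:,2]>.16)&(X[:,2]<.20)&(abs(X[:,0]-.514)<.05)&(abs(X[:,1]-.044)<.037)]
print(len(t),np.percentile(t,[1,99],axis=0))
E
```

```text
t 14.2 tcp [0.5129 0.0453 0.3072] yaw -0.0458 tilt [-0.0045  0.0009] -> cm [0.12 0.06 8.37]
21248 [[0.49473976 0.00795902 0.16090001]
 [0.52984228 0.08017585 0.19622043]]
```

>>> arm_command([
  [[0,0,0],[0.15,0.05,1],0.5],
  [[0,0,0],[0,0,2],0.5],
  [[0,0,0],[0,0,2],0.5],
  [[0,0,0],[0,0,1.5],0.5],
  [[0,0,0],[0,0,1.1],0.5],
  [[0,0,0],[0,0,0.6],0.5],
  [[0,0,0],[0,0,0],0.5],
])

```text
time_s: 14.95
tcp_pos: [0.5146, 0.0435, 0.227]
tcp_rot: [1.0, -0.024, -0.001, 0.0]
force: [-0.2, 0.3, -2.7]
opening: 0.0635
```

```bash
python3 - <<'E'
from h import *
plan(.5137,.0446,.2238); print(observe()['force'])
E
```

```text
t 14.95 tcp [0.5146 0.0435 0.227 ] yaw -0.0488 tilt [-0.0014  0.0001] -> cm [-0.09 -0.11  0.32]
[-0.22844627  0.27624531 -2.73605286]
```

>>> arm_command([
  [[0,0,0],[0,0,0.3],0.5],
  [[0,0,0],[0,0,0],0.5],
  [[0,0,0],[0,0,0],1],
  [[0,0,0],[0,0,0],1],
  [[0,0,0],[0,0,0],1],
  [[0,0,0],[0,0,-3],1],
  [[0,0,0],[0,0,-4.5],1],
  [[0,0,0],[0,0,-4.5],1],
])

```text
time_s: 15.75
tcp_pos: [0.5144, 0.0438, 0.346]
tcp_rot: [1.0, -0.024, -0.001, 0.0]
force: [0.8, -0.6, 0.8]
opening: 0.0854
```

>>> arm_command([
  [[0,0,-0.142],[0,0,0],0.6],
  [[0,0,-0.142],[0,0,0],0.6],
  [[0,0,-0.142],[0,0,0],0.6],
  [[0,0,-0.142],[0,0,0],0.6],
  [[0,0,-0.142],[0,0,0],0.6],
  [[0,0,-0.142],[0,0,0],0.6],
  [[0,0,-0.142],[0,0,0],0.6],
  [[0,0,-0.142],[0,0,0],0.6],
])

```text
time_s: 16.55
tcp_pos: [0.5148, 0.0439, 0.3453]
tcp_rot: [0.854, 0.52, 0.0, 0.0]
force: [0.3, 0.4, 0.2]
opening: 0.0514
```

>>> arm_command([
  [[0,0,-0.142],[0,0,0],0.6],
  [[0,0,-0.142],[0,0,0],0.6],
  [[0,0,-0.142],[0,0,0],0.6],
  [[0,0,-0.142],[0,0,0],0.6],
  [[0,0,0],[0,0,0],0.6],
  [[0,0,0],[0,0,0],0.6],
])

```text
time_s: 17.15
tcp_pos: [0.5148, 0.0438, 0.3452]
tcp_rot: [0.678, 0.735, 0.0, 0.0]
force: [0.4, -0.1, 1.2]
opening: 0.0513
```

```bash
python3 - <<'E'
from h import *
plan(.4184,.2475,.345)
p=cam('wrist');q=cam('scene');save(q,'s1');save(p,'w4')
for c in carts(q): print(c)
for c in (p,q):
  for n,z in(('bar_knob',.156),('nut_wheel',.132)):
    for d in pinpoint(n,c)[:1]: print(n,d['score'],d['centre'],atz(c,[d['centre']],z))
E
```

```text
t 17.15 tcp [0.5148 0.0438 0.3452] yaw 1.652 tilt [-0.0001  0.0005] -> cm [ 2.108e+01 -7.950e+00  1.000e-02]
([513.8, 45.5], [65.0, 38.7], 86.8, 0.83)
([610.0, 43.4], [60.2, 36.6], 86.9, 0.61)
([578.0, 46.4], [43.4, 292.4], -3.7, 0.41)
bar_knob 0.57 [215.5, 378.5] [[0.40985064 0.23675045 0.156     ]]
nut_wheel 0.89 [212.8, 351.0] [[0.42705005 0.17245343 0.132     ]]
```

>>> arm_command([
  [[0,0,0],[0,0,-3],0.6],
  [[0,0,0],[4.2,-1.6,0],0.6],
  [[0,0,0],[4.2,-1.6,0],0.6],
  [[0,0,0],[4.2,-1.6,0],0.6],
  [[0,0,0],[4.2,-1.6,0],0.6],
  [[0,0,0],[4.2,-1.6,0],0.6],
  [[0,0,0],[0,0,0],0.6],
  [[0,0,0],[0,0,0],0.6],
])

```text
time_s: 18.3
tcp_pos: [0.4168, 0.247, 0.3749]
tcp_rot: [0.676, 0.737, -0.0, 0.0]
force: [1.0, 0.1, 0.2]
opening: 0.0513
```

```bash
python3 - <<'E'
from h import *
p=cam('wrist');save(p,'w5')
X=cloud(p,np.ones((420,560),bool))
t=X[(X[:,2]>.150)&(X[:,2]<.172)&(np.hypot(X[:,0]-.418,X[:,1]-.247)<.03)]
print(len(t),t.mean(0) if len(t) else '',np.percentile(t,[2,98],axis=0))
t=t[t[:,2]>.163];print(len(t),(t.min(0)+t.max(0))/2,np.ptp(t,axis=0))
b=X[(abs(X[:,2]-.128)<.002)&(X[:,1]>.1)&(X[:,1]<.34)&(X[:,0]<.5)&(X[:,0]>.37)];print('bar',len(b),cv2.minAreaRect((b[:,:2]*1000).astype(np.float32)))
plan(.418,.2475,.305)
E
```

```text
1028 [0.41622523 0.24955419 0.16501639] [[0.40828835 0.2404407  0.15127973]
 [0.42435701 0.25570391 0.16907834]]
777 [0.41654312 0.24720028 0.16633028] [0.01740159 0.01760047 0.00655606]
bar 7413 ((416.59466552734375, 211.90582275390625), (70.56610870361328, 217.43331909179688), 13.308908462524414)
t 18.35 tcp [0.4173 0.2462 0.3749] yaw 1.6562 tilt [-0.0006  0.0002] -> cm [0.13 0.08 6.99]
```

View pics/w5.png

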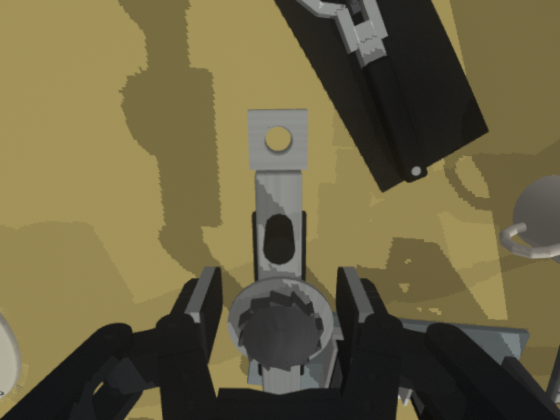

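>>> arm_command([
  [[0,0,-0.016],[0.1,-0.07,2.2],0.6],
  [[0,0,0],[0,0,2.2],0.6],
  [[0,0,0],[0,0,2.2],0.6],
  [[0,0,0],[0,0,0],0.6],
  [[0,0,0],[0,0,0],0.1],
  [[0,0,0],[0,0,0],0.1],
  [[0,0,0],[0,0,0],0.1],
  [[0,0,0],[0,0,0],0.1],
], squeeze=25)

```text
time_s: 19.15
tcp_pos: [0.4168, 0.2469, 0.3107]
tcp_rot: [0.671, 0.742, 0.001, 0.001]
force: [0.9, -2.4, 4.5]
opening: 0.0172
```

>>> arm_command([
  [[0,0,0.12],[-0.14,2.39,0],0.1],
  [[0,0,0.12],[-0.14,2.39,0],0.1],
  [[0,0,0.12],[-0.14,2.39,0],0.1],
])

```text
time_s: 19.45
tcp_pos: [0.4885, 0.2413, 0.3107]
tcp_rot: [0.794, 0.608, 0.0, 0.001]
force: [-3.2, -7.3, 9.0]
opening: 0.0176
```

```bash
python3 - <<'E'
from h import *
s=observe();print(s['opening'],s['force'])
plan(.4367,.0481,.305)
E
```

```text
0.01764958521392068 [-3.20111081 -7.31407602  9.03344423]
t 19.45 tcp [0.4885 0.2413 0.3107] yaw 1.3071 tilt [-0.0005  0.002 ] -> cm [-20.     0.04   0.58]
```

>>> arm_command([
  [[0,0,0.12],[-0.14,2.39,0],0.1],
  [[0,0,0.12],[-0.14,2.39,0],0.1],
  [[0,0,0.12],[-0.14,2.39,0],0.1],
  [[0,0,0.12],[-0.14,2.39,0],0.1],
  [[0,0,0.12],[-0.14,2.39,0],0.1],
  [[0,0,0.12],[-0.14,2.39,0],0.1],
  [[0,0,0.12],[-0.14,2.39,0],0.1],
  [[0,0,0.12],[-0.14,2.39,0],0.1],
])

```text
time_s: 20.25
tcp_pos: [0.6245, 0.117, 0.3107]
tcp_rot: [0.985, 0.173, 0.001, 0.0]
force: [-6.3, -1.8, 7.2]
opening: 0.0173
```

```bash
python3 - <<'E'
from h import *
s=observe();print(s['opening'],s['force'])
plan(.4367,.0481,.305)
E
```

```text
0.01731623567477732 [-6.34169187 -1.80428792  7.208437  ]
t 20.25 tcp [0.6245 0.117  0.3107] yaw 0.3475 tilt [0.001  0.0002] -> cm [-20.01   0.08   0.55]
```

>>> arm_command([
  [[0,0,0.12],[-0.14,2.39,0],0.1],
  [[0,0,0.12],[-0.14,2.39,0],0.1],
  [[0,0,0.1],[-0.1,2,0],0.1],
  [[0,0,0.05],[-0.03,1,0],0.1],
  [[0,0,0],[0,0.2,0],0.1],
  [[0,0,0],[0,0,0],0.1],
])

```text
time_s: 20.85
tcp_pos: [0.6365, 0.039, 0.3107]
tcp_rot: [1.0, -0.019, 0.002, -0.0]
force: [-0.3, -1.0, 4.9]
opening: 0.017
```

```bash
python3 - <<'E'
from h import *
s=observe();print(s['opening'],s['force'])
plan(.6365,.0389,.311)
E
```

```text
0.017017945677648666 [-0.2620369  -1.0417179   4.89440078]
t 20.85 tcp [0.6365 0.039  0.3107] yaw -0.0379 tilt [ 0.0031 -0.0004] -> cm [ 0.    0.01 -0.03]
```

>>> arm_command([
  [[0,0,0.005],[0,0.2,0],0.1],
  [[0,0,0],[0,0.2,0],0.1],
  [[0,0,0],[0,0,0],0.1],
])

```text
time_s: 21.15
tcp_pos: [0.6363, 0.0377, 0.3107]
tcp_rot: [1.0, -0.02, 0.002, -0.003]
force: [2.2, 9.2, 4.6]
opening: 0.0171
```

>>> arm_command([
  [[0,0,0],[0,-0.15,0],0.1],
  [[0,0,0],[0,0,0],0.6],
  [[0,0,0],[0,0,0],0.6],
  [[0,0,0],[0,0,0],0.6],
  [[0,0,0],[0,0,-3],0.6],
  [[0,0,0],[0,0,-4],0.6],
  [[0,0,0],[0.73,4.5,0],0.6],
])

```text
time_s: 21.85
tcp_pos: [0.6414, -0.005, 0.3863]
tcp_rot: [1.0, -0.018, 0.005, -0.001]
force: [0.3, 0.2, 0.1]
opening: 0.0513
```

>>> arm_command([
  [[0,0,0],[0.73,4.5,0],0.6],
  [[0,0,0],[0.73,4.5,0],0.6],
  [[0,0,0],[0.73,4.5,0],0.6],
  [[0,0,0],[0.73,4.5,0],0.6],
  [[0,0,0],[0,0,0],0.6],
  [[0,0,0],[0,0,0],0.6],
])

```text
time_s: 22.45
tcp_pos: [0.6627, -0.1912, 0.3778]
tcp_rot: [1.0, -0.023, -0.001, -0.0]
force: [0.4, 0.7, -0.2]
opening: 0.0509
```

```bash
python3 - <<'E'
from h import *
p=cam('wrist');save(p,'w6')
X=cloud(p,np.ones((420,560),bool))
t=X[(X[:,2]>.105)&(X[:,2]<.118)&(np.hypot(X[:,0]-.663,X[:,1]+.188)<.04)]
print(len(t),(t.min(0)+t.max(0))/2,np.ptp(t,axis=0),np.median(t[:,2]))
f=X[(abs(X[:,2]-.071)<.003)&(np.hypot(X[:,0]-.663,X[:,1]+.188)<.04)];print('flange',len(f),cv2.minEnclosingCircle((f[:,:2]*1000).astype(np.float32)) if len(f) else '')
# fork hole: pixels lying below the top plate inside the plate
f=X[(abs(X[:,2]-.142)<.004)&(abs(X[:,0]-.69)<.04)&(abs(X[:,1]-.036)<.04)];print('fork',len(f),f[:,:2].min(0),f[:,:2].max(0)) if len(f) else 0
plan(t[:,0].mean(),t[:,1].mean(),.25)
E
```

```text
496 [ 0.66184594 -0.18693944  0.10887552] [0.01728181 0.0173264  0.00772726] 0.1109087278069121
flange 374 ((661.81201171875, -187.07203674316406), 13.884503364562988)
t 22.5 tcp [ 0.6628 -0.1899  0.3782] yaw -0.0439 tilt [-0.001  -0.0008] -> cm [-0.02 -0.26 12.82]
```

>>> arm_command([
  [[0,0,0],[-0.1,-0.28,4.2],0.6],
  [[0,0,0],[0,0,4.3],0.6],
  [[0,0,0],[0,0,4.3],0.6],
  [[0,0,0],[0,0,0],0.6],
  [[0,0,0],[0,0,0],0.1],
  [[0,0,0],[0,0,0],0.1],
  [[0,0,0],[0,0,0],0.1],
  [[0,0,0],[0,0,0],0.1],
], squeeze=60)

```text
time_s: 23.3
tcp_pos: [0.6627, -0.1867, 0.2555]
tcp_rot: [1.0, -0.021, 0.003, 0.001]
force: [-0.9, 1.1, 6.5]
opening: 0.0161
```

```bash
python3 - <<'E'
from h import *
s=observe();print(s['opening'],s['force'])
plan(.6618,-.1870,.25)
E
```

```text
0.01614445904179148 [-0.89993362  1.12272651  6.54787181]
t 23.3 tcp [ 0.6627 -0.1867  0.2555] yaw -0.0429 tilt [0.0066 0.0012] -> cm [-0.1   0.03  0.55]
```

>>> arm_command([
  [[0,0,0],[0,0,-1],0.1],
  [[0,0,0],[0,0,-3],0.1],
  [[0,0,0],[0,0,-4],0.1],
  [[0,0,0],[0,0,-4],0.1],
  [[0,0,0],[0,0,-4],0.1],
  [[0,0,0],[0,0,0],0.1],
])

```text
time_s: 23.9
tcp_pos: [0.6612, -0.1867, 0.421]
tcp_rot: [1.0, -0.022, 0.007, 0.002]
force: [0.1, -0.0, 0.7]
opening: 0.016
```

```bash
python3 - <<'E'
from h import *
s=observe();print(s['opening'],s['force'])
plan(.645,.0385,.41)
E
```

```text
0.016029451260204303 [ 0.14570158 -0.02625436  0.74799491]
t 23.9 tcp [ 0.6612 -0.1867  0.421 ] yaw -0.0434 tilt [0.0133 0.004 ] -> cm [ -2.61 -22.44   0.98]
```

>>> arm_command([
  [[0,0,0],[-0.52,-4.5,0],0.1],
  [[0,0,0],[-0.52,-4.5,0],0.1],
  [[0,0,0],[-0.52,-4.5,0],0.1],
  [[0,0,0],[-0.52,-4.5,0],0.1],
  [[0,0,0],[-0.52,-4.5,0],0.1],
  [[0,0,0],[0,0,0],0.1],
  [[0,0,0],[0,0,0],0.1],
  [[0,0,0],[0,0,0],0.1],
])

```text
time_s: 24.7
tcp_pos: [0.6457, 0.0383, 0.4108]
tcp_rot: [1.0, -0.022, -0.0, 0.0]
force: [-0.1, -0.3, -2.0]
opening: 0.0163
```

```bash
python3 - <<'E'
from h import *
plan(.6915,.0364,.41)
p=cam('wrist');save(p,'w7')
print(proj(p,[[.6915,.0364,.142]]))
cv2.imwrite('pics/w7c.png',cv2.resize(p['image'][20:420,130:430,::-1],None,fx=1.5,fy=1.5))
E
```

```text
t 24.7 tcp [0.6457 0.0383 0.4108] yaw -0.044 tilt [-0.0002  0.0005] -> cm [ 4.58 -0.02  0.08]
[[148.79520811 279.20107466]]
```

View pics/w7c.png

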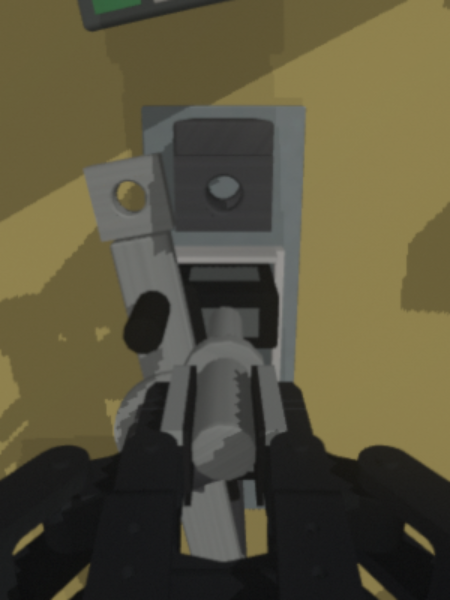

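>>> arm_command([
  [[0,0,0],[0,0,-4],0.1],
  [[0,0,0],[0,-4.5,0],0.1],
  [[0,0,0],[0,-4.5,0],0.1],
  [[0,0,0],[-1,0,0],0.1],
  [[0,0,0],[0,0,0],0.1],
])

```text
time_s: 25.25
tcp_pos: [0.6395, 0.1293, 0.4508]
tcp_rot: [1.0, -0.022, -0.0, 0.0]
force: [-0.1, -0.6, -1.2]
opening: 0.0161
```

```bash
python3 - <<'E'
from h import *
p=cam('wrist');save(p,'w8')
X=cloud(p,np.ones((420,560),bool))
t=X[(X[:,2]>.162)&(X[:,2]<.172)&(abs(X[:,0]-.635)<.03)&(abs(X[:,1]-.07)<.05)]
print(len(t),(t.min(0)+t.max(0))/2,np.ptp(t,axis=0))
# pin in tool frame
s=observe();T=(X-s['tcp_pos'])@R.from_quat(s['tcp_rot']).as_matrix()
m=(abs(T[:,0])<.02)&(abs(T[:,1])<.012)&(T[:,2]>.175)&(T[:,2]<.26);b=T[m]
for k in np.arange(.18,.26,.01):
    c=b[(b[:,2]>=k)&(b[:,2]<k+.01)]
    if len(c)>5: print(round(k,2),len(c),'x',c[:,0].min().round(4),c[:,0].max().round(4),'y',np.percentile(c[:,1],[1,99]).round(4))
plan(.636,.11,.385)
E
```

```text
443 [0.63454529 0.0750899  0.16606541] [0.01748747 0.01770525 0.00798652]
0.18 791 x -0.0014 0.0114 y [-0.0116  0.0105]
0.2 42 x 0.0014 0.0044 y [-0.0058  0.0039]
0.21 153 x -0.0018 0.0044 y [-0.0076  0.0055]
0.22 134 x -0.0033 0.0042 y [-0.0076  0.0057]
0.23 69 x -0.0015 0.004 y [-0.0075  0.0054]
t 25.3 tcp [0.6397 0.1285 0.451 ] yaw -0.0443 tilt [0.0001 0.0005] -> cm [-0.29  1.86  6.6 ]
```

>>> arm_command([
  [[0,0,0],[-0.2,1.5,0],0.1],
  [[0,0,0],[0,0,3.3],0.1],
  [[0,0,0],[0,0,3.3],0.1],
  [[0,0,0],[0,1.5,0],0.1],
  [[0,0,0],[0,1.5,0],0.1],
  [[0,0,0],[0,1.5,0],0.1],
  [[0,0,0],[0,1,0],0.1],
  [[0,0,0],[0,0.4,0],0.1],
])

```text
time_s: 26.1
tcp_pos: [0.6344, 0.0539, 0.3873]
tcp_rot: [1.0, -0.022, 0.002, -0.0]
force: [0.3, 5.3, 1.5]
opening: 0.0165
```

```bash
python3 - <<'E'
from h import *
plan(.638,.0535,.385);print(observe()['force'])
E
```

```text
t 26.1 tcp [0.6344 0.0539 0.3873] yaw -0.0448 tilt [ 0.0036 -0.0011] -> cm [0.36 0.03 0.23]
[0.34900039 5.26255231 1.46168309]
```

>>> arm_command([
  [[0,0,0],[0,0.1,0],0.1],
  [[0,0,0],[0,0,0],0.1],
  [[0,0,0],[0,-0.4,0],0.1],
  [[0,0,0],[0,-0.5,0],0.1],
  [[0,0,0],[0,0,-4],0.1],
  [[0,0,0],[0,0,-3],0.1],
  [[0,0,0],[2,2.4,0],0.1],
  [[0,0,0],[0,0,0],0.1],
])

```text
time_s: 26.9
tcp_pos: [0.6548, 0.0374, 0.4555]
tcp_rot: [1.0, -0.022, 0.001, 0.001]
force: [-0.4, -0.4, -2.2]
opening: 0.016
```

>>> arm_command([
  [[0,0,0],[0,0,0],0.1],
  [[0,0,0],[0,0,0],0.1],
])

```text
time_s: 27.1
tcp_pos: [0.6537, 0.0395, 0.4538]
tcp_rot: [1.0, -0.021, -0.001, -0.0]
force: [-0.3, -0.5, -2.4]
opening: 0.0165
```

```bash
cat > pf.py <<'E'
from h import *
plan(.6915,.0364,.45)
p=cam('wrist');save(p,'w9')
print('pred hole',proj(p,[[.6915,.0364,.142]]))
X=cloud(p,np.ones((420,560),bool))
t=X[(X[:,2]>.162)&(X[:,2]<.172)&(abs(X[:,0]-.635)<.03)&(abs(X[:,1]-.05)<.05)]
print('knob',len(t),(t.min(0)+t.max(0))/2 if len(t) else '')
s=observe();T=(X-s['tcp_pos'])@R.from_quat(s['tcp_rot']).as_matrix()
b=T[(abs(T[:,0])<.02)&(abs(T[:,1])<.012)&(T[:,2]>.202)&(T[:,2]<.245)];print('pin tool x front',np.percentile(b[:,0],[90,98]),'y',np.percentile(b[:,1],[1,99]),'zmax',b[:,2].max())
f=X[(abs(X[:,2]-.142)<.003)&(abs(X[:,0]-.69)<.04)&(abs(X[:,1]-.036)<.03)];print('fork',np.percentile(f,[1,99],axis=0))
# hole: grid points of the plate plane not at plate height
import itertools
g=np.array(list(itertools.product(np.arange(.67,.712,.0005),np.arange(.015,.058,.0005))));rc=np.rint(proj(p,np.c_[g,np.full(len(g),.142)])).astype(int)
ok=(rc[:,0]>=0)&(rc[:,0]<420)&(rc[:,1]>=0)&(rc[:,1]<560);g,rc=g[ok],rc[ok]
V=(rays(p,rc)*p['z_map'][rc[:,0],rc[:,1]][:,None])@p['Rm'].T+p['O']
m=(V[:,2]<.138)&(np.hypot(g[:,0]-.6915,g[:,1]-.0364)<.013)
print('hole pts',m.sum(),'bbox',g[m].min(0) if m.any() else '',g[m].max(0) if m.any() else '',g[m].mean(0) if m.any() else '')
cv2.imwrite('pics/w9c.png',cv2.resize(p['image'][100:400,130:430,::-1],None,fx=2,fy=2))
E
python3 pf.py
```

```text
t 27.1 tcp [0.6537 0.0395 0.4538] yaw -0.0425 tilt [-0.0019 -0.0002] -> cm [3.8  0.15 0.38]
pred hole [[150.08537041 281.47479711]]
knob 232 [0.63830542 0.03959332 0.16574587]
pin tool x front [0.00433658 0.00462606] y [-0.00669863  0.00636277] zmax 0.2364614572542366
fork [[0.67467789 0.01508026 0.14004815]
 [0.72312762 0.05856656 0.14363264]]
hole pts 797 bbox [0.6835 0.0295] [0.699 0.045] [0.6915069  0.03716248]
```

View pics/w9c.png

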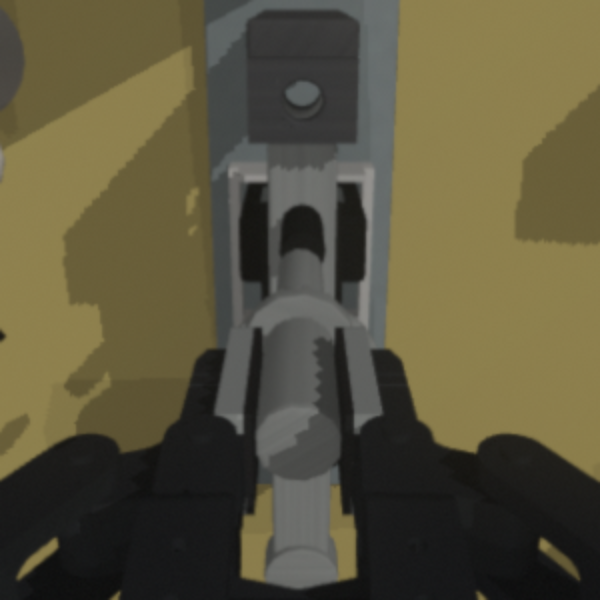

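>>> arm_command([
  [[0,0,0],[2,0.03,0],0.1],
  [[0,0,0],[2,0.03,0],0.1],
  [[0,0,0],[0,0,2.5],0.1],
  [[0,0,0],[0,0,2.5],0.1],
  [[0,0,0],[0,0,0],0.1],
  [[0,0,0],[0,0,0],0.1],
  [[0,0,0],[0,0,0],0.1],
])

```text
time_s: 27.85
tcp_pos: [0.6933, 0.0368, 0.4073]
tcp_rot: [1.0, -0.021, 0.001, -0.0]
force: [-0.0, -0.7, -2.1]
opening: 0.0161
```

```bash
python3 - <<'E'
from h import *
plan(.6938,.0372,.3325)
p=cam('wrist');save(p,'w10')
X=cloud(p,np.ones((420,560),bool))
s=X[(X[:,2]>.153)&(X[:,2]<.190)&(np.hypot(X[:,0]-.6914,X[:,1]-.0372)<.014)]
for k in (.16,.17,.18):
    c=s[abs(s[:,2]-k)<.005]; 
    if len(c)>5: print(k,'x front',np.percentile(c[:,0],97),'y',np.percentile(c[:,1],[1,99]),np.percentile(c[:,1],[1,99]).mean())
f=X[(abs(X[:,2]-.142)<.003)&(abs(X[:,0]-.69)<.04)&(abs(X[:,1]-.036)<.03)];print('fork',np.percentile(f,[1,99],axis=0))
E
```

```text
t 27.85 tcp [0.6933 0.0368 0.4073] yaw -0.0428 tilt [ 0.0029 -0.0001] -> cm [ 0.02 -0.05  7.48]
0.17 x front 0.6982787380386714 y [0.03065168 0.043211  ] 0.03693134248120056
0.18 x front 0.6983864985058523 y [0.0305883  0.04331321] 0.036950754502215556
fork [[0.67485457 0.01507204 0.13983706]
 [0.72298667 0.05855533 0.14346444]]
```

>>> arm_command([
  [[0,0,0],[0,-0.03,1.5],0.1],
  [[0,0,0],[0,0,1],0.1],
  [[0,0,0],[0,0,0.8],0.1],
  [[0,0,0],[0,0,0.8],0.1],
  [[0,0,0],[0,0,0],0.1],
])

```text
time_s: 28.4
tcp_pos: [0.6936, 0.0367, 0.3622]
tcp_rot: [1.0, -0.022, -0.001, 0.0]
force: [0.3, -0.1, -1.8]
opening: 0.0162
```

```bash
python3 - <<'E'
from h import *
plan(.6938,.0372,.3325);print(observe()['force'])
E
```

```text
t 28.4 tcp [0.6936 0.0367 0.3622] yaw -0.0433 tilt [-0.0024  0.0001] -> cm [ 0.03 -0.06  2.97]
[ 0.331191   -0.11094635 -1.76197114]
```

>>> arm_command([
  [[0,0,0],[0,0,0.8],0.1],
  [[0,0,0],[0,0,0.8],0.1],
  [[0,0,0],[0,0,0.7],0.1],
  [[0,0,0],[0,0,0.4],0.1],
  [[0,0,0],[0,0,0.2],0.1],
  [[0,0,0],[0,0,0],0.1],
])

```text
time_s: 29.0
tcp_pos: [0.6936, 0.0367, 0.3345]
tcp_rot: [1.0, -0.022, -0.0, 0.0]
force: [0.0, -0.4, -1.1]
opening: 0.0164
```

```bash
python3 - <<'E'
from h import *
plan(.6938,.0372,.3325);print(observe()['force'])
E
```

```text
t 29.0 tcp [0.6936 0.0367 0.3345] yaw -0.0432 tilt [-0.0006  0.    ] -> cm [ 0.02 -0.05  0.2 ]
[ 0.00437907 -0.38040271 -1.09065755]
```

>>> arm_command([
  [[0,0,0],[0,0,0.2],0.1],
  [[0,0,0],[0,0,0.2],0.1],
  [[0,0,0],[0,0,0],0.1],
])

```text
time_s: 29.3
tcp_pos: [0.6936, 0.0367, 0.3325]
tcp_rot: [1.0, -0.022, 0.001, -0.0]
force: [-1.0, -1.0, 3.7]
opening: 0.0161
```

>>> arm_command([
  [[0,0,0],[0,0,0],0.4],
  [[0,0,0],[0,0,0],0.4],
  [[0,0,0],[0,0,0],0.4],
  [[0,0,0],[0,0,-4],0.4],
  [[0,0,0],[0,0,-4],0.4],
  [[0,0,0],[-4,0,0],0.4],
  [[0,0,0],[0,0,0],0.4],
  [[0,0,0],[0,0,0],0.4],
])

```text
time_s: 30.1
tcp_pos: [0.6533, 0.0385, 0.4105]
tcp_rot: [1.0, -0.022, -0.0, 0.0]
force: [0.3, 0.2, 0.2]
opening: 0.034
```

```bash
python3 - <<'E'
from h import *
p=cam('wrist');X=cloud(p,np.ones((420,560),bool))
t=X[(np.hypot(X[:,0]-.6914,X[:,1]-.0372)<.014)];z=t[:,2];print('grip top',np.percentile(z,[50,95,99]))
h,e=np.histogram(z,np.arange(.13,.2,.003));print(list(zip(e.round(3),h)))
t=X[(X[:,2]>.162)&(X[:,2]<.172)&(abs(X[:,0]-.635)<.03)&(abs(X[:,1]-.05)<.05)];print('knob',(t.min(0)+t.max(0))/2)
q=cam('scene')
for c in (p,q):
  for n in('wrench','wrench_mid','tool_mat','nut_wheel'):
    for d in pinpoint(n,c)[:1]: print(n,d['score'],d['centre'],atz(c,[d['centre']],.132 if n=='nut_wheel' else .003).round(4))
plan(.45,.40,.42)
E
```

```text
grip top [0.18402536 0.18876354 0.1894711 ]
[(np.float64(0.13), np.int64(0)), (np.float64(0.133), np.int64(0)), (np.float64(0.136), np.int64(0)), (np.float64(0.139), np.int64(8)), (np.float64(0.142), np.int64(13)), (np.float64(0.145), np.int64(273)), (np.float64(0.148), np.int64(266)), (np.float64(0.151), np.int64(13)), (np.float64(0.154), np.int64(18)), (np.float64(0.157), np.int64(18)), (np.float64(0.16), np.int64(20)), (np.float64(0.163), np.int64(20)), (np.float64(0.166), np.int64(18)), (np.float64(0.169), np.int64(22)), (np.float64(0.172), np.int64(25)), (np.float64(0.175), np.int64(20)), (np.float64(0.178), np.int64(28)), (np.float64(0.181), np.int64(23)), (np.float64(0.184), np.int64(96)), (np.float64(0.187), np.int64(687)), (np.float64(0.19), np.int64(3)), (np.float64(0.193), np.int64(0)), (np.float64(0.196), np.int64(0))]
knob [0.63681198 0.0396517  0.16615399]
wrench 0.4 [243.5, 279.3] [[0.5693 0.0421 0.003 ]]
wrench_mid 0.61 [311.5, 32.3] [[0.484  0.3705 0.003 ]]
tool_mat 0.63 [304.2, 23.5] [[0.4952 0.3798 0.003 ]]
nut_wheel 0.58 [317.0, 276.1] [[0.5596 0.0454 0.132 ]]
wrench 0.89 [304.4, 428.5] [[0.4469 0.4362 0.003 ]]
wrench_mid 0.86 [299.5, 397.2] [[0.4859 0.3718 0.003 ]]
tool_mat 0.95 [303.3, 399.5] [[0.4915 0.3812 0.003 ]]
nut_wheel 0.83 [216.2, 278.9] [[0.5569 0.0409 0.132 ]]
t 30.6 tcp [0.6539 0.0384 0.4107] yaw -0.0432 tilt [-0.0002  0.    ] -> cm [-21.93 -35.24  -0.92]
```

>>> arm_command([
  [[0,0,-0.142],[0,0,0],1],
  [[0,0,-0.142],[0,0,0],1],
  [[0,0,-0.142],[0,0,0],1],
  [[0,0,-0.142],[0,0,0],1],
  [[0,0,-0.142],[0,0,0],1],
  [[0,0,-0.142],[0,0,0],1],
  [[0,0,-0.142],[0,0,0],1],
  [[0,0,-0.142],[0,0,0],1],
])

```text
time_s: 31.4
tcp_pos: [0.6538, 0.0384, 0.4109]
tcp_rot: [0.853, 0.522, 0.0, 0.0]
force: [-0.1, 0.0, -0.2]
opening: 0.0854
```

>>> arm_command([
  [[0,0,-0.142],[0,0,0],1],
  [[0,0,-0.142],[0,0,0],1],
  [[0,0,-0.142],[0,0,0],1],
  [[0,0,-0.142],[0,0,0],1],
  [[0,0,-0.142],[0,0,0],1],
  [[0,0,-0.142],[0,0,0],1],
  [[0,0,-0.142],[0,0,0],1],
  [[0,0,0],[0,0,0],1],
])

```text
time_s: 32.2
tcp_pos: [0.6537, 0.0384, 0.4109]
tcp_rot: [0.503, 0.864, 0.0, -0.0]
force: [-0.7, 0.0, -0.2]
opening: 0.0857
```

```bash
python3 - <<'E'
from h import *
plan(.5045,.337,.41)
E
```

```text
t 32.2 tcp [0.6537 0.0384 0.4109] yaw 2.088 tilt [0. 0.] -> cm [33.33  1.79  0.09]
```

>>> arm_command([
  [[0,0,0],[4.75,0.25,0],1],
  [[0,0,0],[4.75,0.25,0],1],
  [[0,0,0],[4.75,0.25,0],1],
  [[0,0,0],[4.75,0.25,0],1],
  [[0,0,0],[4.75,0.25,0],1],
  [[0,0,0],[4.75,0.25,0],1],
  [[0,0,0],[4.75,0.25,0],1],
  [[0,0,0],[0,0,0],1],
])

```text
time_s: 33.0
tcp_pos: [0.5019, 0.3409, 0.4109]
tcp_rot: [0.502, 0.865, 0.001, -0.001]
force: [-0.1, -0.8, 0.5]
opening: 0.0856
```

```bash
cat > wr.py <<'E'
from h import *
p=cam('wrist');save(p,'w11')
for n in('wrench','wrench_mid','tool_mat'):
    for d in pinpoint(n,p)[:1]: print(n,round(d['score'],2),d['centre'],atz(p,[d['centre']],.003).round(4))
X=cloud(p,np.ones((420,560),bool));X=X[np.hypot(X[:,0]-.5,X[:,1]-.36)<.25]
r=X[(X[:,2]>.013)&(X[:,2]<.021)];print('head z',len(r),np.median(r[:,2]))
ring=(r[:,:2]*1000).astype(np.float32)
r0=atz(p,[pinpoint('wrench',p)[0]['centre']],.017)[0,:2]*1000
from scipy.optimize import least_squares
k=ring[np.hypot(*(ring-r0).T)<48]
f=least_squares(lambda c:np.clip(np.abs(np.hypot(k[:,0]-c[0],k[:,1]-c[1])-37.75)-4.75,0,None),r0,loss='soft_l1').x;print('ring centre',f,'seed',r0)
g=X[(X[:,2]>.024)&(X[:,2]<.04)]
c,s,a=cv2.minAreaRect((g[:,:2]*1000).astype(np.float32));print('grip',len(g),c,s,a,'ztop',np.percentile(g[:,2],[50,95]))
d=np.array(c)-f;print('phi',np.degrees(np.arctan2(d[1],d[0])),np.hypot(*d))
u=d/np.hypot(*d);T=(f+115*u)/1000;print('target',T);plan(T[0],T[1],.179)
E
python3 wr.py
```

```text
wrench_mid 0.83 [144.2, 280.3] [[0.4876 0.3695 0.003 ]]
head z 4528 0.017397533390269893Traceback (most recent call last):
  File "wr.py", line 8, in <module>
    r0=atz(p,[pinpoint('wrench',p)[0]['centre']],.017)[0,:2]*1000
              ~~~~~~~~~~~~~~~~~~~~^^^
IndexError: list index out of range
```

View pics/w11.png

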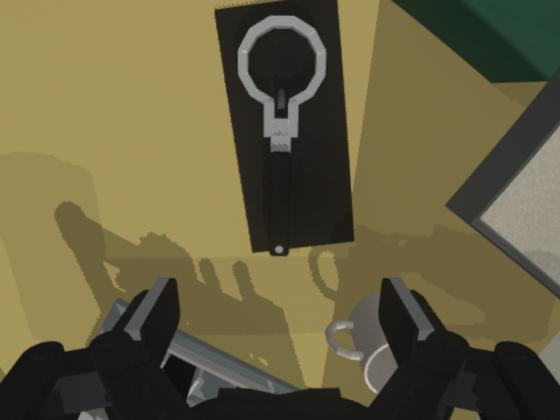

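```bash
sed -i "s/r0=atz.*/r0=atz(p,[[59,281]],.017)[0,:2]*1000/" wr.py; python3 wr.py
```

```text
wrench_mid 0.83 [137.9, 280.0] [[0.4883 0.3686 0.003 ]]
tool_mat 0.76 [125.4, 290.0] [[0.491 0.385 0.003]]
head z 4601 0.01738808393615665
ring centre [449.14305808 438.47292991] seed [451.20388946 436.19709229]
grip 5849 (615.7183837890625, 382.52337646484375) (312.9481201171875, 245.35874938964844) 74.18949890136719 ztop [0.03004592 0.03796911]
phi -18.566242298879047 175.72049301669338
target [0.55815802 0.40185683]
t 33.45 tcp [0.5055 0.3353 0.4109] yaw 2.0845 tilt [-0.0001  0.0001] -> cm [ 3.21  7.86 23.19]
```

```bash
cat >> wr.py <<'E'
u=np.array([np.cos(np.radians(-60.6)),np.sin(np.radians(-60.6))]);v=np.array([-u[1],u[0]])
d=g[:,:2]*1000-f;l,w=d@u,d@v;m=(l>70)&(l<215)&(abs(w)<25)
pf=np.polyfit(l[m],w[m],1);print('grip l',np.percentile(l[m],[1,99]),'w',np.percentile(w[m],[1,99]),'slope',pf,'z',np.percentile(g[m][:,2],[5,50,95]))
ang=np.radians(-60.6)+np.arctan(pf[0]);T=(f+115*u+v*np.polyval(pf,115))/1000;print('phi',np.degrees(ang),'yaw want',ang+np.pi,'T',T);plan(T[0],T[1],.179)
E
python3 wr.py | tail -4
```

```text
t 33.65 tcp [0.5051 0.3359 0.4109] yaw 2.0859 tilt [ 0. -0.] -> cm [ 3.15  7.9  23.19]
grip l [ 84.32383232 195.10657249] w [-11.90815243   9.40172456] slope [-0.00895751 -0.06276182] z [0.02652339 0.02886488 0.03026339]
phi -61.11321404542991 yaw want 2.0749658520209975 T [0.50468791 0.33777145]
t 33.65 tcp [0.5051 0.3359 0.4109] yaw 2.0859 tilt [ 0. -0.] -> cm [ 0.18  0.06 23.19]
```

>>> arm_command([
  [[0,0,0.011],[0.18,0.06,4],1],
  [[0,0,0],[0,0,4.5],1],
  [[0,0,0],[0,0,4.5],1],
  [[0,0,0],[0,0,4.5],1],
  [[0,0,0],[0,0,3.5],1],
  [[0,0,0],[0,0,0],1],
  [[0,0,0],[0,0,0],1],
])

```text
time_s: 34.35
tcp_pos: [0.5045, 0.3381, 0.2013]
tcp_rot: [0.508, 0.861, -0.0, -0.0]
force: [-0.1, -0.8, 1.0]
opening: 0.0853
```

```bash
python3 - <<'E'
from h import *
plan(.50469,.33777,.180)
E
```

```text
t 34.35 tcp [0.5045 0.3381 0.2013] yaw 2.0757 tilt [-0.     -0.0008] -> cm [-0.04 -0.    2.13]
```

>>> arm_command([
  [[0,0,0],[0,0,1.5],1],
  [[0,0,0],[0,0,0.5],1],
  [[0,0,0],[0,0,0],1],
  [[0,0,0],[0,0,0],0.1],
  [[0,0,0],[0,0,0],0.1],
  [[0,0,0],[0,0,0],0.1],
  [[0,0,0],[0,0,0],0.1],
  [[0,0,0],[0,0,0],0.1],
], squeeze=100)

```text
time_s: 35.15
tcp_pos: [0.5046, 0.3382, 0.1816]
tcp_rot: [0.508, 0.861, 0.0, 0.0]
force: [-0.9, -0.6, -2.3]
opening: 0.0201
```

>>> arm_command([
  [[0,0,0],[0,0,0],0.1],
  [[0,0,0],[0,0,-0.5],0.1],
  [[0,0,0],[0,0,-1.5],0.1],
  [[0,0,0],[0,0,-4],0.1],
  [[0,0,0],[0,0,-4],0.1],
  [[0,0,0],[0,0,-4],0.1],
  [[0,0,0],[0,0,-4],0.1],
  [[0,0,0],[0,0,0],0.1],
])

```text
time_s: 35.95
tcp_pos: [0.5046, 0.3382, 0.3699]
tcp_rot: [0.508, 0.861, 0.006, 0.003]
force: [0.3, 1.0, -3.0]
opening: 0.0201
```

```bash
cat > wt.py <<'E'
from h import *
import sys
# wrench in tool frame: ring plane and centre
p=cam('wrist');X=cloud(p,np.ones((420,560),bool));s=observe();Rm=R.from_quat(s['tcp_rot']).as_matrix()
T=(X-s['tcp_pos'])@Rm
m=(T[:,0]>.06)&(T[:,0]<.175)&(abs(T[:,1])<.055)&(T[:,2]>.13)&(T[:,2]<.185);b=T[m]
A=np.c_[b[:,0],b[:,1],np.ones(len(b))]
k=np.ones(len(b),bool)
for _ in range(6):
    c=np.linalg.lstsq(A[k],b[k,2],rcond=None)[0];k=abs(b[:,2]-A@c)<.002
print('plane dz/dx,dz/dy,z0',c.round(4),k.sum(),len(b));b=b[k]
from scipy.optimize import least_squares
f=least_squares(lambda q:np.clip(np.abs(np.hypot(b[:,0]-q[0],b[:,1]-q[1])-.03775)-.00475,0,None)*1e3,[.115,0],loss='soft_l1').x
zt=c[0]*f[0]+c[1]*f[1]+c[2];C=s['tcp_pos']+Rm@np.array([f[0],f[1],zt+.014])
print('ring centre tool',f.round(4),'top z',round(zt,4),'x extent',b[:,0].min(),b[:,0].max(),'y',b[:,1].min(),b[:,1].max());print('ring underside world',C.round(4))
N=np.array([.5616,.0424,.132]);print('to nut: tool cm',(100*Rm.T@(N-C)).round(2),'force',s['force'].round(1),'open',s['opening']);plan(*s['tcp_pos'])
save(p,sys.argv[1])
E
python3 wt.py w12
```

```text
plane dz/dx,dz/dy,z0 [ 0.0546 -0.0044  0.1554] 10749 12347
ring centre tool [0.1103 0.0011] top z 0.1614 x extent 0.060000926870124 0.11427805387435892 y -0.04162594194754095 0.043596366219206935
ring underside world [0.4533 0.436  0.1904]
to nut: tool cm [-39.68  -9.61   5.76] force [ 0.7 -0.2 -4.8] open 0.020035573838558824
t 36.0 tcp [0.5046 0.3382 0.3658] yaw 2.0758 tilt [0.0002 0.0078] -> cm [0. 0. 0.]
```

View pics/w12.png

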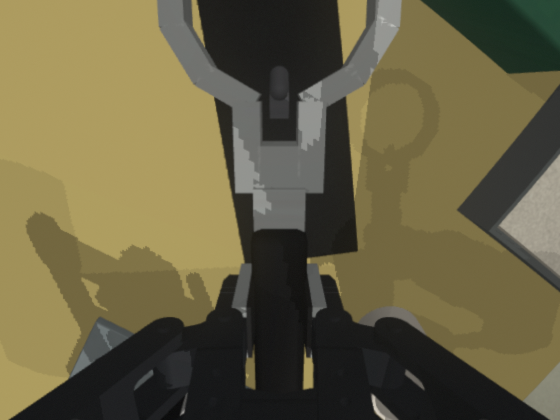

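>>> arm_command([
  [[0,0,0],[0,0,-3.5],0.1],
  [[0,0,0],[-4.46,-1.03,0],0.1],
  [[0,0,0],[-4.46,-1.03,0],0.1],
  [[0,0,0],[-4.46,-1.03,0],0.1],
  [[0,0,0],[-4.46,-1.03,0],0.1],
  [[0,0,0],[-4.46,-1.03,0],0.1],
  [[0,0,0],[-4.46,-1.03,0],0.1],
  [[0,0,0],[-4.46,-1.03,0],0.1],
])

```text
time_s: 36.8
tcp_pos: [0.5925, 0.0282, 0.3933]
tcp_rot: [0.508, 0.861, -0.001, -0.002]
force: [0.4, 0.2, -2.1]
opening: 0.02
```

>>> arm_command([
  [[0,0,0],[-4.46,-1.03,0],0.1],
  [[0,0,0],[-4.46,-1.03,0],0.1],
  [[0,0,0],[0,0,0],0.1],
  [[0,0,0],[0,0,0],0.1],
  [[0,0,0],[0,0,0],0.1],
])

```text
time_s: 37.3
tcp_pos: [0.6175, -0.0574, 0.3943]
tcp_rot: [0.508, 0.861, -0.0, -0.001]
force: [-0.0, 0.9, -4.0]
opening: 0.0201
```

```bash
python3 wt.py w13; python3 - <<'E'
from h import *
plan(.6172,-.0578,.3106)
p=cam('wrist');X=cloud(p,np.ones((420,560),bool))
t=X[(X[:,2]>.130)&(X[:,2]<.175)&(np.hypot(X[:,0]-.5616,X[:,1]-.0428)<.05)];print(len(t));
h=t[(t[:,2]>.153)&(t[:,2]<.162)];print('cone top',len(h),h.mean(0) if len(h) else '')
q=cam('scene')
X=cloud(q,np.ones((420,560),bool))
h=X[(X[:,2]>.152)&(X[:,2]<.162)&(np.hypot(X[:,0]-.5616,X[:,1]-.0428)<.02)];print('scene cone',len(h),h.mean(0) if len(h) else '')
b=X[(X[:,2]>.2)&(X[:,2]<.25)&(np.hypot(X[:,0]-.5616,X[:,1]-.0428)<.06)];print('scene ring',len(b),(np.percentile(b,2,axis=0)+np.percentile(b,98,axis=0))/2 if len(b) else '',np.percentile(b[:,2],[5,50,95]))
E
```

```text
plane dz/dx,dz/dy,z0 [0.0536 0.0011 0.1601] 10689 12243
ring centre tool [ 0.1102 -0.    ] top z 0.1661 x extent 0.060005796744880796 0.11402988948489035 y -0.04264958567574856 0.042517576121743034
ring underside world [0.5637 0.0395 0.215 ]
to nut: tool cm [ 0.34 -0.03  8.3 ] force [-0.9  0.3 -3.3] open 0.019596181170277865
t 37.35 tcp [ 0.6174 -0.0569  0.3949] yaw 2.0771 tilt [ 0.0013 -0.0011] -> cm [0. 0. 0.]
t 37.35 tcp [ 0.6174 -0.0569  0.3949] yaw 2.0771 tilt [ 0.0013 -0.0011] -> cm [-0.08 -0.05  8.43]
9743
cone top 3425 [0.5615252  0.04242422 0.15664719]
scene cone 126 [0.56527203 0.04617519 0.15645254]
scene ring 690 [0.56274566 0.03997681 0.22611072] [0.21904855 0.2299356  0.23364422]
```

View pics/w13.png

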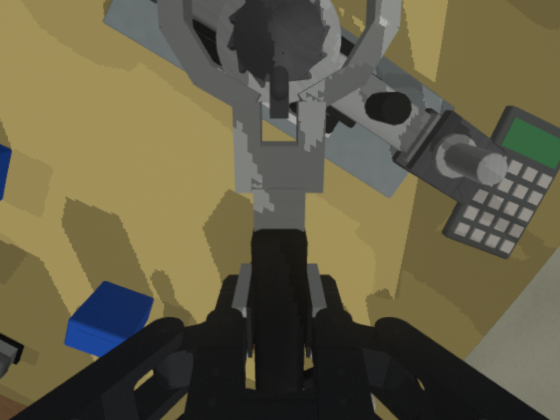

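```bash
python3 - <<'E'
from h import *
for n in('scene','side'):
    q=cam(n);X=cloud(q,np.ones((420,560),bool));s=observe();Rm=R.from_quat(s['tcp_rot']).as_matrix();T=(X-s['tcp_pos'])@Rm
    for (a,b,nm) in((.068,.17,'ring'),(-.09,.028,'grip')):
        m=(T[:,0]>a)&(T[:,0]<b)&(abs(T[:,1])<.05)&(T[:,2]>.145)&(T[:,2]<.185);t=T[m];k=np.ones(len(t),bool)
        if len(t)<20: print(n,nm,len(t));continue
        A=np.c_[t[:,0],t[:,1],np.ones(len(t))]
        for th in(.006,.004,.003,.003,.003): c=np.linalg.lstsq(A[k],t[k,2],rcond=None)[0];k=abs(t[:,2]-A@c)<th
        print(n,nm,c.round(4),k.sum(),len(t),'x',np.percentile(t[k][:,0],[1,99]).round(4),'y',np.percentile(t[k][:,1],[1,99]).round(4),'z at .115',c[0]*.115+c[2])
E
```

```text
scene ring [0.0071 0.0011 0.1641] 381 612 x [0.0696 0.1579] y [-0.0404  0.0431] z at .115 0.16492309135093078
scene grip [-0.0187  0.4367  0.1526] 163 462 x [-0.0819  0.0264] y [-0.0097  0.0235] z at .115 0.15044289003139552
side ring [ 0.0077 -0.0019  0.1642] 248 424 x [0.0688 0.1575] y [-0.0433  0.0394] z at .115 0.16510542725596083
side grip [-0.0044 -0.2682  0.1529] 181 404 x [-0.0822  0.0061] y [-0.0249  0.0112] z at .115 0.1524164038098271
```

>>> arm_command([
  [[0,0,0],[-0.07,-0.04,2],0.1],
  [[0,0,0],[0,0,2],0.1],
  [[0,0,0],[0,0,1],0.1],
  [[0,0,0],[0,0,1],0.1],
  [[0,0,0],[0,0,1],0.1],
  [[0,0,0],[0,0,0.7],0.1],
  [[0,0,0],[0,0,0],0.1],
])

```text
time_s: 38.25
tcp_pos: [0.6175, -0.0589, 0.318]
tcp_rot: [0.508, 0.861, -0.0, -0.0]
force: [-0.8, -1.0, -3.7]
opening: 0.02
```

```bash
python3 - <<'E'
from h import *
plan(.6174,-.0578,.3106);print(observe()['force'],observe()['ft_torque'])
E
```

```text
t 38.25 tcp [ 0.6175 -0.0589  0.318 ] yaw 2.0757 tilt [ 0.0003 -0.001 ] -> cm [0.1  0.05 0.74]
[-0.81393418 -1.01112374 -3.72714521] [-0.33038233 -0.11936963  0.03823843]
```

>>> arm_command([
  [[0,0,0],[0.1,0.04,0.3],0.1],
  [[0,0,0],[0,0,0.3],0.1],
  [[0,0,0],[0,0,0.2],0.1],
  [[0,0,0],[0,0,0],0.1],
])

```text
time_s: 38.65
tcp_pos: [0.6175, -0.0579, 0.3107]
tcp_rot: [0.508, 0.861, 0.0, 0.0]
force: [0.9, -0.6, -2.1]
opening: 0.0199
```

```bash
python3 - <<'E'
from h import *
plan(.6174,-.0578,.3106);print(observe()['force'],observe()['ft_torque'])
E
```

```text
t 38.65 tcp [ 0.6175 -0.0579  0.3107] yaw 2.0755 tilt [-0.0002  0.0002] -> cm [ 0.01 -0.    0.01]
[ 0.94288281 -0.59381907 -2.10424382] [-0.32434452 -0.14439856  0.04062402]
```

>>> arm_command([
  [[0,0,0.14],[0.11,-1.6,0],0.1],
  [[0,0,0.14],[0.11,-1.6,0],0.1],
  [[0,0,0.14],[0.11,-1.6,0],0.1],
  [[0,0,0.14],[0.11,-1.6,0],0.1],
  [[0,0,0.14],[0.11,-1.6,0],0.1],
])

```text
time_s: 39.15
tcp_pos: [0.5402, -0.0708, 0.3114]
tcp_rot: [0.775, 0.632, 0.002, 0.002]
force: [9.3, -3.0, -5.3]
opening: 0.02
```

```bash
cat > sw.py <<'E'
from h import *
s=observe();Rm=R.from_quat(s['tcp_rot']).as_matrix();y=np.arctan2(Rm[1,0],Rm[0,0])
g=np.array([.5616,.0428])-.115*Rm[:2,0]/np.hypot(*Rm[:2,0]);print('yaw',y,'phi',np.degrees(y)-180,'F tool',(Rm.T@s['force']).round(1),'ft',(Rm.T@s['ft_torque']).round(2),'open',s['opening']);plan(g[0],g[1],.3106)
E
python3 sw.py
```

```text
yaw 1.368147527362 phi -101.61092093089808 F tool [-1.1  9.7  5.3] ft [-1.45 -0.49  0.59] open 0.020045387877005043
t 39.15 tcp [ 0.5402 -0.0708  0.3114] yaw 1.3681 tilt [-0.0008  0.0057] -> cm [ 0.06 -0.19  0.08]
```

>>> arm_command([
  [[0,0,0.13],[0.1,-1.49,0],0.1],
  [[0,0,0.13],[0.1,-1.49,0],0.1],
  [[0,0,0.13],[0.1,-1.49,0],0.1],
  [[0,0,0.13],[0.1,-1.49,0],0.1],
  [[0,0,0.13],[0.1,-1.49,0],0.1],
  [[0,0,0],[0,0,0],0.1],
])

```text
time_s: 39.75
tcp_pos: [0.476, -0.0337, 0.3114]
tcp_rot: [0.936, 0.352, 0.001, 0.002]
force: [6.6, -6.3, -5.3]
opening: 0.0198
```

```bash
python3 sw.py
```

```text
yaw 0.7204494489787123 phi -138.72128722099404 F tool [0.8 9.1 5.4] ft [-1.58 -0.22  0.84] open 0.019835557903274847
t 39.75 tcp [ 0.476  -0.0337  0.3114] yaw 0.7204 tilt [0.0009 0.0051] -> cm [-0.02 -0.1   0.08]
```

>>> arm_command([
  [[0,0,-0.14],[0.11,1.6,0],0.1],
  [[0,0,-0.14],[0.11,1.6,0],0.1],
  [[0,0,-0.14],[0.11,1.6,0],0.1],
  [[0,0,-0.14],[0.11,1.6,0],0.1],
  [[0,0,-0.14],[0.11,1.6,0],0.1],
  [[0,0,-0.14],[0.11,1.6,0],0.1],
])

```text
time_s: 40.35
tcp_pos: [0.5617, -0.0724, 0.3108]
tcp_rot: [0.707, 0.707, -0.0, -0.0]
force: [-0.5, -1.1, -3.0]
opening: 0.0198
```

```bash
python3 sw.py
```

```text
yaw 1.5716327505461662 phi -89.95207644916775 F tool [-1.1 -0.5  3. ] ft [ 0.01 -0.28  0.05] open 0.019825748832149367
t 40.35 tcp [ 0.5617 -0.0724  0.3108] yaw 1.5716 tilt [ 0.0001 -0.0005] -> cm [ 0.02 -0.    0.02]
```

>>> arm_command([
  [[0,0,-0.14],[0.11,1.6,0],0.1],
  [[0,0,-0.14],[0.11,1.6,0],0.1],
  [[0,0,-0.14],[0.11,1.6,0],0.1],
  [[0,0,-0.14],[0.11,1.6,0],0.1],
  [[0,0,-0.14],[0.11,1.6,0],0.1],
  [[0,0,-0.14],[0.11,1.6,0],0.1],
  [[0,0,0],[0,0,0],0.1],
])

```text
time_s: 41.05
tcp_pos: [0.6478, -0.0332, 0.3106]
tcp_rot: [0.358, 0.934, 0.0, 0.0]
force: [0.3, -0.7, -2.3]
opening: 0.0201
```

```bash
python3 sw.py
```

```text
yaw 2.4100664738969537 phi -41.91336269972837 F tool [-0.7 -0.4  2.3] ft [-0.11 -0.29  0.03] open 0.020069308175450447
t 41.05 tcp [ 0.6478 -0.0332  0.3106] yaw 2.4101 tilt [0.0002 0.001 ] -> cm [-0.01 -0.1   0.  ]
```

>>> arm_command([
  [[0,0,0.14],[0.11,-1.65,0],0.1],
  [[0,0,0.14],[0.11,-1.6,0],0.1],
  [[0,0,0.14],[0.11,-1.6,0],0.1],
  [[0,0,0.14],[0.11,-1.6,0],0.1],
  [[0,0,0.14],[0.11,-1.6,0],0.1],
  [[0,0,0.14],[0.11,-1.6,0],0.1],
])

```text
time_s: 41.65
tcp_pos: [0.5613, -0.073, 0.3112]
tcp_rot: [0.712, 0.702, 0.002, 0.002]
force: [10.5, 1.6, -6.2]
opening: 0.02
```

>>> arm_command([
  [[0,0,0.14],[0.11,-1.6,0],0.1],
  [[0,0,0.14],[0.11,-1.6,0],0.1],
  [[0,0,0.14],[0.11,-1.6,0],0.1],
  [[0,0,0.14],[0.11,-1.6,0],0.1],
  [[0,0,0.14],[0.11,-1.6,0],0.1],
  [[0,0,0.14],[0.11,-1.6,0],0.1],
  [[0,0,0],[0,0,0],0.1],
])

```text
time_s: 42.35
tcp_pos: [0.4753, -0.0344, 0.3113]
tcp_rot: [0.936, 0.351, 0.002, 0.002]
force: [9.3, -4.4, -7.5]
opening: 0.0196
```

```bash
python3 sw.py
```

```text
yaw 0.7177897498527246 phi -138.87367675568777 F tool [4.1 9.4 7.6] ft [-1.4   0.18  0.78] open 0.019649508852998
t 42.35 tcp [ 0.4753 -0.0344  0.3113] yaw 0.7178 tilt [0.0019 0.0046] -> cm [ 0.08 -0.14  0.07]
```

>>> arm_command([
  [[0,0,-0.14],[0.11,1.6,0],0.1],
  [[0,0,-0.14],[0.11,1.6,0],0.1],
  [[0,0,-0.14],[0.11,1.6,0],0.1],
  [[0,0,-0.14],[0.11,1.6,0],0.1],
  [[0,0,-0.14],[0.11,1.6,0],0.1],
  [[0,0,-0.14],[0.11,1.6,0],0.1],
])

```text
time_s: 42.95
tcp_pos: [0.5609, -0.0737, 0.3108]
tcp_rot: [0.708, 0.706, -0.0, -0.0]
force: [-0.2, -1.5, -3.3]
opening: 0.0201
```

>>> arm_command([
  [[0,0,-0.14],[0.11,1.6,0],0.1],
  [[0,0,-0.14],[0.11,1.6,0],0.1],
  [[0,0,-0.14],[0.11,1.6,0],0.1],
  [[0,0,-0.14],[0.11,1.6,0],0.1],
  [[0,0,-0.14],[0.11,1.6,0],0.1],
  [[0,0,-0.14],[0.11,1.6,0],0.1],
  [[0,0,0],[0,0,0],0.1],
])

```text
time_s: 43.65
tcp_pos: [0.6471, -0.0346, 0.3106]
tcp_rot: [0.359, 0.933, 0.0, 0.0]
force: [1.8, 1.0, -2.7]
opening: 0.0202
```

```bash
python3 sw.py
```

```text
yaw 2.406794540233963 phi -42.100830689464516 F tool [-0.7  2.   2.7] ft [-0.3  -0.29  0.1 ] open 0.020150261861355687
t 43.65 tcp [ 0.6471 -0.0346  0.3106] yaw 2.4068 tilt [0.0003 0.0009] -> cm [0.03 0.01 0.  ]
```

>>> arm_command([
  [[0,0,0.14],[0.11,-1.6,0],0.1],
  [[0,0,0.14],[0.11,-1.6,0],0.1],
  [[0,0,0.14],[0.11,-1.6,0],0.1],
  [[0,0,0.14],[0.11,-1.6,0],0.1],
  [[0,0,0.07],[0.03,-0.8,0],0.1],
  [[0,0,0.07],[0.03,-0.8,0],0.1],
])

```text
time_s: 44.25
tcp_pos: [0.5772, -0.0721, 0.3113]
tcp_rot: [0.661, 0.75, 0.002, 0.002]
force: [11.1, 2.5, -6.9]
opening: 0.0196
```

>>> arm_command([
  [[0,0,0.07],[0.03,-0.8,0],0.1],
  [[0,0,0.07],[0.03,-0.8,0],0.1],
  [[0,0,0.07],[0.03,-0.8,0],0.1],
])

```text
time_s: 44.55
tcp_pos: [0.5533, -0.073, 0.3113]
tcp_rot: [0.736, 0.677, 0.002, 0.002]
force: [10.6, 1.1, -6.6]
opening: 0.0201
```

>>> arm_command([
  [[0,0,0.07],[0.03,-0.8,0],0.1],
  [[0,0,0.07],[0.03,-0.8,0],0.1],
  [[0,0,0.07],[0.03,-0.8,0],0.1],
])

```text
time_s: 44.85
tcp_pos: [0.5296, -0.0689, 0.3113]
tcp_rot: [0.803, 0.596, 0.002, 0.002]
force: [10.7, -1.1, -6.2]
opening: 0.0201
```

```bash
python3 sw.py
```

```text
yaw 1.2761159367125718 phi -106.88394265698597 F tool [ 2.1 10.5  6.2] ft [-1.61  0.11  0.7 ] open 0.02005770523964703
t 44.85 tcp [ 0.5296 -0.0689  0.3113] yaw 1.2761 tilt [0.0009 0.0055] -> cm [ 0.12 -0.18  0.06]
```

Force steady at ~10.7 N (normal drive friction). Carry on.

>>> arm_command([
  [[0,0,0.07],[0.05,-0.8,0],0.1],
  [[0,0,0.07],[0.05,-0.8,0],0.1],
  [[0,0,0.07],[0.05,-0.8,0],0.1],
])

```text
time_s: 45.15
tcp_pos: [0.5074, -0.0597, 0.3112]
tcp_rot: [0.861, 0.508, 0.001, 0.002]
force: [7.6, -4.7, -5.3]
opening: 0.0199
```

>>> arm_command([
  [[0,0,0.07],[0.05,-0.8,0],0.1],
  [[0,0,0.07],[0.05,-0.8,0],0.1],
  [[0,0,0.07],[0.05,-0.8,0],0.1],
])

```text
time_s: 45.45
tcp_pos: [0.4877, -0.0456, 0.3111]
tcp_rot: [0.91, 0.415, 0.001, 0.002]
force: [6.2, -3.9, -6.3]
opening: 0.0198
```

>>> arm_command([
  [[0,0,0.07],[0.05,-0.8,0],0.1],
  [[0,0,0.07],[0.05,-0.8,0],0.1],
])

```text
time_s: 45.65
tcp_pos: [0.4763, -0.0349, 0.3111]
tcp_rot: [0.937, 0.35, -0.0, 0.003]
force: [2.0, -15.3, -3.1]
opening: 0.0201
```

```bash
python3 sw.py
```

```text
yaw 0.7148172144334429 phi -139.04399048966576 F tool [-8.5 12.9  3.2] ft [-2.14 -1.41 -0.04] open 0.02005147916286925
t 45.65 tcp [ 0.4763 -0.0349  0.3111] yaw 0.7148 tilt [-0.0025  0.0054] -> cm [ 0.04 -0.27  0.05]
```

>>> arm_command([
  [[0,0,0.05],[0.03,-0.57,0],0.1],
  [[0,0,0],[0,0,0],0.1],
])

```text
time_s: 45.85
tcp_pos: [0.4727, -0.0314, 0.3113]
tcp_rot: [0.945, 0.327, -0.0, 0.005]
force: [3.2, -17.6, -5.2]
opening: 0.0196
```

```bash
python3 sw.py
```

```text
yaw 0.6661039086607042 phi -141.83505731657397 F tool [-8.3 15.8  5.3] ft [-2.34 -1.28 -0.3 ] open 0.019612765559296825
t 45.85 tcp [ 0.4727 -0.0314  0.3113] yaw 0.6661 tilt [-0.004   0.0085] -> cm [ 0.07 -0.34  0.06]
```

>>> arm_command([
  [[0,0,-0.14],[0.11,1.4,0],0.1],
  [[0,0,-0.14],[0.11,1.5,0],0.1],
  [[0,0,-0.14],[0.11,1.6,0],0.1],
  [[0,0,-0.14],[0.11,1.6,0],0.1],
  [[0,0,-0.14],[0.11,1.6,0],0.1],
  [[0,0,-0.14],[0.11,1.6,0],0.1],
  [[0,0,-0.14],[0.11,1.6,0],0.1],
  [[0,0,0],[0,0,0],0.1],
])

```text
time_s: 46.65
tcp_pos: [0.5707, -0.0696, 0.3105]
tcp_rot: [0.678, 0.735, -0.0, -0.0]
force: [0.3, -0.8, -1.9]
opening: 0.0199
```

```bash
python3 sw.py
```

```text
yaw 1.6527370326162485 phi -85.30514338611349 F tool [-0.8  0.2  1.9] ft [-0.   -0.21 -0.02] open 0.0198962427930889
t 46.65 tcp [ 0.5707 -0.0696  0.3105] yaw 1.6527 tilt [-0.0001 -0.0008] -> cm [-0.22  0.01 -0.01]
```

>>> arm_command([
  [[0,0,0.07],[-0.1,-0.8,0],0.1],
  [[0,0,0.07],[0,-0.8,0],0.1],
  [[0,0,0.07],[0.03,-0.8,0],0.1],
])

```text
time_s: 46.95
tcp_pos: [0.5464, -0.0706, 0.3113]
tcp_rot: [0.754, 0.657, 0.001, 0.002]
force: [11.9, -2.8, -5.6]
opening: 0.0197
```

>>> arm_command([
  [[0,0,0.07],[0.03,-0.8,0],0.1],
  [[0,0,0.07],[0.03,-0.8,0],0.1],
])

```text
time_s: 47.15
tcp_pos: [0.5309, -0.0679, 0.3115]
tcp_rot: [0.798, 0.602, 0.002, 0.003]
force: [12.7, -6.7, -5.8]
opening: 0.0199
```

>>> arm_command([
  [[0,0,0.07],[0.03,-0.8,0],0.1],
  [[0,0,0.07],[0.03,-0.8,0],0.1],
])

```text
time_s: 47.35
tcp_pos: [0.5165, -0.0648, 0.3121]
tcp_rot: [0.839, 0.545, 0.001, 0.007]
force: [14.0, -15.8, -4.9]
opening: 0.0199
```

```bash
python3 sw.py
```

```text
yaw 1.152259506514363 phi -113.98039337290001 F tool [-8.8 19.1  5.2] ft [-2.69 -1.46 -0.3 ] open 0.01988064557347169
t 47.35 tcp [ 0.5165 -0.0648  0.3121] yaw 1.1523 tilt [-0.0052  0.0134] -> cm [ 0.17 -0.25  0.15]
```

>>> arm_command([
  [[0,0,0.04],[0.02,-0.6,0],0.1],
  [[0,0,0],[0,-0.4,0],0.1],
  [[0,0,0],[0,0,0],0.1],
])

```text
time_s: 47.65
tcp_pos: [0.5063, -0.0578, 0.3113]
tcp_rot: [0.847, 0.532, 0.0, 0.001]
force: [4.1, -4.4, -3.9]
opening: 0.0196
```

```bash
python3 sw.py
```

```text
yaw 1.1210325880285275 phi -115.76956400933744 F tool [-2.2  5.6  3.9] ft [-0.83 -0.59  0.72] open 0.01955604697719547
t 47.65 tcp [ 0.5063 -0.0578  0.3113] yaw 1.121 tilt [-0.0007  0.0029] -> cm [-0.03  0.61  0.07]
```

```bash
python3 wt.py w14;python3 -c "
from h import *
q=cam('scene');save(q,'s14');a=cv2.imread('pics/s14.png')[150:330,190:370]
w=cv2.imread('pics/w14.png')
cv2.imwrite('pics/c14.png',np.hstack([cv2.resize(w,(533,400)),cv2.resize(a,(266,266))[:].repeat(1,0) if 0 else cv2.copyMakeBorder(cv2.resize(a,(266,266)),0,134,0,0,0)]))"
```

```text
plane dz/dx,dz/dy,z0 [ 0.0283 -0.0326  0.1618] 12528 27758
ring centre tool [ 0.1148 -0.0007] top z 0.165 x extent 0.0600101559662298 0.11419565199885091 y -0.04199887065153176 0.04311102904042445
ring underside world [0.556  0.0455 0.1321]
to nut: tool cm [-0.03  0.64  0.01] force [ 3.3 -4.8 -2.5] open 0.019752361935577955
t 47.7 tcp [ 0.5064 -0.0579  0.3113] yaw 1.1214 tilt [-0.0009  0.0026] -> cm [0. 0. 0.]
```

View pics/c14.png

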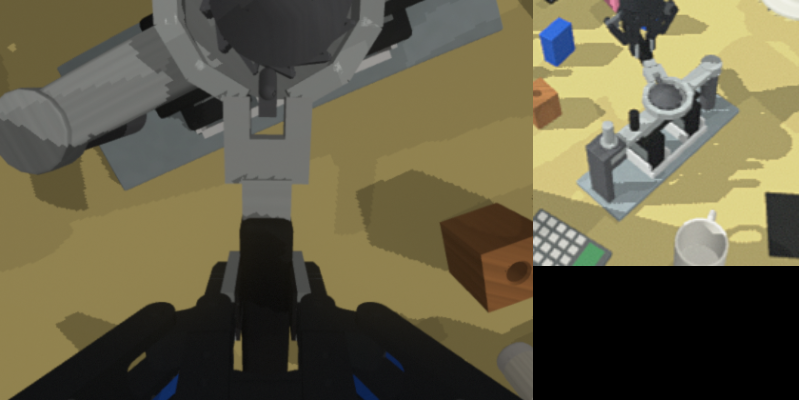

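>>> arm_command([
  [[0,0,0],[0,0.6,0],0.1],
  [[0,0,-0.14],[0.11,1.6,0],0.1],
  [[0,0,-0.14],[0.11,1.6,0],0.1],
  [[0,0,-0.14],[0.11,1.6,0],0.1],
  [[0,0,-0.14],[0.11,1.6,0],0.1],
  [[0,0,0],[0,0,0],0.1],
])

```text
time_s: 48.35
tcp_pos: [0.5757, -0.0703, 0.3105]
tcp_rot: [0.665, 0.747, -0.0, -0.0]
force: [-0.1, -0.7, -2.3]
opening: 0.0197
```

```bash
echo "f=Rm.T@s['force'];t=Rm.T@s['ft_torque'];print('M nut',t[2]-.115*f[1])">>sw.py; python3 sw.py
```

```text
yaw 1.6867715620694286 phi -83.35510849073256 F tool [-0.7 -0.1  2.3] ft [-0.03 -0.21  0.  ] open 0.01968057717673087
t 48.35 tcp [ 0.5757 -0.0703  0.3105] yaw 1.6868 tilt [ 0.0006 -0.0007] -> cm [-0.1  -0.09 -0.01]
M nut 0.020331573511183927
```

>>> arm_command([
  [[0,0,0.07],[-0.07,-0.88,0],0.1],
  [[0,0,0.07],[0.03,-0.8,0],0.1],
  [[0,0,0.07],[0.03,-0.8,0],0.1],
  [[0,0,0],[0,0,0],0.1],
])

```text
time_s: 48.75
tcp_pos: [0.5493, -0.0714, 0.311]
tcp_rot: [0.741, 0.671, 0.0, -0.0]
force: [0.4, -0.5, -4.6]
opening: 0.0199
```

```bash
python3 sw.py
```

```text
yaw 1.4713886879886064 phi -95.69563815496133 F tool [-0.4  0.5  4.6] ft [-0.18 -0.33  0.13] open 0.019915268789957256
t 48.75 tcp [ 0.5493 -0.0714  0.311 ] yaw 1.4714 tilt [0.0003 0.0001] -> cm [-0.01  0.1   0.04]
M nut 0.07596839126865793
```

>>> arm_command([
  [[0,0,0.07],[0.03,-0.8,0],0.1],
  [[0,0,0.07],[0.03,-0.8,0],0.1],
  [[0,0,0],[0,0,0],0.1],
])

```text
time_s: 49.05
tcp_pos: [0.5348, -0.0692, 0.3115]
tcp_rot: [0.786, 0.618, 0.002, 0.002]
force: [8.4, -3.2, -6.2]
opening: 0.0196
```

```bash
python3 sw.py
```

```text
yaw 1.33137582591234 phi -103.7177842294787 F tool [-1.1  8.9  6.3] ft [-1.53 -0.39  0.86] open 0.01960413516769296
t 49.05 tcp [ 0.5348 -0.0692  0.3115] yaw 1.3314 tilt [0.     0.0057] -> cm [ 0.02 -0.05  0.09]
M nut -0.16556864621104284
```

Now small increments to see whether the nut still moves.

>>> arm_command([
  [[0,0,0.05],[0.02,-0.57,0],0.1],
  [[0,0,0.05],[0.02,-0.57,0],0.1],
  [[0,0,0],[0,0,0],0.1],
])

```text
time_s: 49.35
tcp_pos: [0.5245, -0.0676, 0.3119]
tcp_rot: [0.816, 0.577, 0.001, 0.005]
force: [13.2, -11.7, -6.3]
opening: 0.0201
```

```bash
python3 sw.py
```

```text
yaw 1.2309305010091396 phi -109.47287741825238 F tool [-6.6 16.3  6.5] ft [-2.55 -1.43  0.47] open 0.02005711673309129
t 49.35 tcp [ 0.5245 -0.0676  0.3119] yaw 1.2309 tilt [-0.0035  0.0097] -> cm [ 0.15 -0.18  0.12]
M nut -1.4016143072849114
```

>>> arm_command([
  [[0,0,0.05],[0.02,-0.57,0],0.1],
  [[0,0,0.05],[0.02,-0.57,0],0.1],
  [[0,0,0],[0,0,0],0.1],
])

```text
time_s: 49.65
tcp_pos: [0.5126, -0.0616, 0.3111]
tcp_rot: [0.844, 0.537, -0.0, 0.0]
force: [-0.9, -0.3, -3.6]
opening: 0.0198
```

```bash
python3 sw.py
```

```text
yaw 1.133433317679346 phi -115.0590545374628 F tool [-0.7 -0.7  3.6] ft [-0.01 -0.32  0.08] open 0.01982648691769574
t 49.65 tcp [ 0.5126 -0.0616  0.3111] yaw 1.1334 tilt [-0.0003  0.0002] -> cm [0.03 0.02 0.05]
M nut 0.1605190365594722
```

>>> arm_command([
  [[0,0,0],[0,0,-1],0.1],
  [[0,0,0],[0,0,-2],0.1],
  [[0,0,0],[0,0,-3.5],0.1],
  [[0,0,0],[0,0,-4],0.1],
  [[0,0,0],[0,0,0],0.1],
  [[0,0,-0.135],[0,0,0],0.1],
  [[0,0,-0.135],[0,0,0],0.1],
  [[0,0,-0.135],[0,0,0],0.1],
])

```text
time_s: 50.45
tcp_pos: [0.5129, -0.0608, 0.4151]
tcp_rot: [0.715, 0.699, -0.0, -0.001]
force: [-0.4, -0.3, -3.9]
opening: 0.0198
```

>>> arm_command([
  [[0,0,-0.135],[0,0,0],0.1],
  [[0,0,-0.135],[0,0,0],0.1],
  [[0,0,-0.135],[0,0,0],0.1],
  [[0,0,-0.132],[0,0,0],0.1],
  [[0,0,0],[0,0,0],0.1],
  [[0,0,0],[0,0,0],0.1],
])

```text
time_s: 51.05
tcp_pos: [0.5129, -0.061, 0.4154]
tcp_rot: [0.508, 0.861, 0.0, -0.0]
force: [-0.0, 0.3, -2.4]
opening: 0.0201
```

```bash
python3 wt.py w15; python3 - <<'E'
from h import *
plan(.5046,.3382,.41)
q=cam('side');m=outline_of('nut_wheel',q)
X=cloud(q,np.ones((420,560),bool))
b=X[(abs(X[:,2]-.128)<.003)&(abs(X[:,0]-.66)<.02)&(abs(X[:,1]-.038)<.03)];print('bar near fork',len(b),b.mean(0) if len(b) else '')
E
```

```text
plane dz/dx,dz/dy,z0 [0.0546 0.0007 0.1596] 10740 12354
ring centre tool [0.1103 0.0002] top z 0.1657 x extent 0.06000020666074392 0.11435095839346351 y -0.042567503366168886 0.04273059977846694
ring underside world [0.4597 0.0357 0.2359]
to nut: tool cm [-4.34  9.25 10.39] force [-0.2 -0.3 -3.9] open 0.019651377268871582
t 51.1 tcp [ 0.5129 -0.061   0.4155] yaw 2.0751 tilt [ 0.0006 -0.0002] -> cm [0. 0. 0.]
t 51.1 tcp [ 0.5129 -0.061   0.4155] yaw 2.0751 tilt [ 0.0006 -0.0002] -> cm [35.35 18.56  0.57]
bar near fork 71 [0.65892093 0.03767394 0.12805362]
```

>>> arm_command([
  [[0,0,0],[4.01,2.16,0],0.1],
  [[0,0,0],[4.01,2.16,0],0.1],
  [[0,0,0],[4.01,2.16,0],0.1],
  [[0,0,0],[4.01,2.16,0],0.1],
  [[0,0,0],[4.01,2.16,0],0.1],
  [[0,0,0],[4.01,2.16,0],0.1],
  [[0,0,0],[4.01,2.16,0],0.1],
  [[0,0,0],[4.01,2.16,0],0.1],
])

```text
time_s: 52.0
tcp_pos: [0.5078, 0.3051, 0.4158]
tcp_rot: [0.508, 0.862, -0.0, 0.0]
force: [1.0, -1.2, -3.7]
opening: 0.0199
```

>>> arm_command([
  [[0,0,0],[4.01,2.16,0],0.1],
  [[0,0,0],[0,0,0],0.1],
  [[0,0,0],[0,0,4.5],0.1],
  [[0,0,0],[0,0,4.5],0.1],
  [[0,0,0],[0,0,4.5],0.1],
  [[0,0,0],[0,0,4],0.1],
  [[0,0,0],[0,0,3],0.1],
  [[0,0,0],[0,0,0],0.1],
])

```text
time_s: 52.8
tcp_pos: [0.506, 0.3473, 0.2042]
tcp_rot: [0.508, 0.861, -0.005, -0.003]
force: [-0.7, -0.6, -4.3]
opening: 0.0195
```

```bash
python3 - <<'E'
from h import *
plan(.508,.349,.182)
E
```

```text
t 52.8 tcp [0.506  0.3473 0.2042] yaw 2.0764 tilt [-0.0007 -0.0117] -> cm [0.05 0.28 2.21]
```

>>> arm_command([
  [[0,0,0],[0,0.2,1],0.1],
  [[0,0,0],[0,0,0.8],0.1],
  [[0,0,0],[0,0,0.3],0.1],
  [[0,0,0],[0,0,0],0.1],
  [[0,0,0],[0,0,0],0.1],
])

```text
time_s: 53.3
tcp_pos: [0.5096, 0.3498, 0.1909]
tcp_rot: [0.507, 0.862, 0.001, 0.0]
force: [0.1, -0.8, -4.0]
opening: 0.0202
```

>>> arm_command([
  [[0,0,0],[0,0,0],1],
  [[0,0,0],[0,0,0],1],
  [[0,0,0],[0,0,0],1],
  [[0,0,0],[0,0,0],1],
  [[0,0,0],[0,0,-3],1],
  [[0,0,0],[0,0,-4.5],1],
  [[0,0,0],[0,0,-4.5],1],
  [[0,0,0],[0,0,-4.5],1],
])

```text
time_s: 54.1
tcp_pos: [0.5091, 0.3495, 0.3568]
tcp_rot: [0.507, 0.862, 0.0, 0.0]
force: [0.8, 0.0, -0.1]
opening: 0.0854
```

>>> arm_command([
  [[0,0,0],[-4,0,-3],1],
  [[0,0,0],[-4,0,-2],1],
  [[0,0,0],[0,0,0],1],
  [[0,0,0],[0,0,0],1],
])

```text
time_s: 54.5
tcp_pos: [0.5485, 0.2791, 0.4056]
tcp_rot: [0.508, 0.861, 0.001, 0.0]
force: [-0.7, 0.3, 0.2]
opening: 0.0852
```

```bash
python3 - <<'E'
from h import *
p=cam('wrist');q=cam('scene');save(p,'w16');save(q,'s16')
cv2.imwrite('pics/c16.png',np.hstack([cv2.resize(p['image'],(400,300)),cv2.resize(q['image'][110:380,110:470],(400,300))])[:,:,::-1])
print(observe()['tcp_pos'],observe()['time_s'])
for c in carts(q): print(c)
X=cloud(q,np.ones((420,560),bool))
t=X[(X[:,2]>.146)&(np.hypot(X[:,0]-.6914,X[:,1]-.0372)<.016)];print('pin top',t[:,2].max())
t=X[(X[:,2]>.160)&(X[:,2]<.172)&(np.hypot(X[:,0]-.6365,X[:,1]-.0385)<.03)];print('knob',t.mean(0))
E
```

```text
[0.54788026 0.28029099 0.40366601] 54.6
([621.3, 61.9], [22.4, 43.6], -48.8, 0.57)
([517.0, 71.5], [15.5, 35.9], -14.3, 0.53)
pin top 0.19143356080867124
knob [0.63798922 0.04308117 0.16682434]
```

View pics/c16.png

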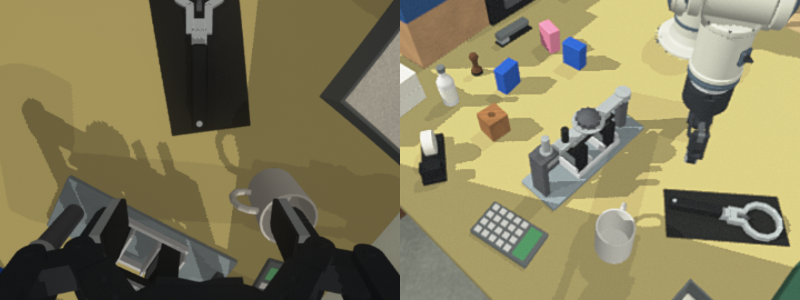

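```bash
python3 -c "
from station import *
print(finish_job())"
```

```text
the job is handed in; nothing more can be done
None
```

The job is done and handed in at about 55 s of the 210 s allowed; no verdict was reported.

- **Cartridges:** Only two black cartridges were on the desk. They stand in bays 0 and 2. After placing, they were measured centred, with the one top height checked at the expected 92 mm. The middle bay is empty, and the blue and pink look-alikes were left alone.
- **Bar:** I swung it closed. The tip of the carried pin then knocked it open again by about 10°. I pushed it back against its stop before inserting the pin.
- **Pin:** It is fully home. The grip top measured about 188 mm, the seated height; a coarser reading from the scene camera at the end gave 191 mm.
- **Nut:** I tightened it in three wrench strokes. The wrench torque rose from about 0.45 N m to between 1.4 and 2.5 N m. It did so three times, with no advance between the last two, so I take that as the stop. I had no direct reading of the nut angle. When I pushed on past the stop, the pawl slipped a tooth twice.
- **Wrench:** It lies back on its mat, let go about 9 mm above it. The last picture shows it wholly on the mat, the bar closed, the pin in place and the other things where they were.
- **Failed check:** The final network search for the cartridges was no use because the bar covers them. I relied on the earlier measurement and the last picture.

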